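# Seat the tin lids with the cork block, then lay it on the glue-up

## Robot

A 6-joint arm with a two-finger parallel gripper is mounted at the origin on a cart in front of the work surface, level with it; the furniture and walls round the work are solid. World frame = base frame: x ahead of the robot, y to its left, z up, the work surface at z = 0. Lengths are in mm, angles in rad, forces in N, time in s.
With the tool pointing down it reaches from about 300 to 825 mm from the base axis. Payload 5.4 kg.
Tool frame: the origin (TCP) lies between the finger pads; the fingertips stand 22 mm ahead of it and the grasp point (between the pads) lies 3 mm ahead of it; z points along the fingers, y is the direction in which the jaws open and shut (so a half turn about z gives the same grasp; the last joint's range is limited). The gripper opens to 92 mm and grips with 3 to 60 N. Pads are 20 mm wide; open, the fingers measure 128 mm over their backs; the gripper's body (75 mm by 189 mm) begins 69 mm behind the grasp point.
Start: joints at [-0.21, 0.158, 1.597, -0, 1.386, -0.21], TCP at [574.983, -0.018, 207.701] pointing down, gripper open.
Joint ranges: [-2.91, 2.91], [-0.94, 2.29], [0.18, 2.7], [-1.29, 4.43], [0.17, 2.64], [-3, 3]. Speed limits (rad/s): [2.57, 2.57, 3.14, 3.14, 3.14, 3.14].

## Interface

Orientations are given as a unit quaternion [x, y, z, w].
In Python, from bench import state, snapshot, camera_model, finish_job gives the robot as it stands.
- The arm moves only by the tool carry_out, never from a script. Its argument "steps" is one flat list of numbers, 5 for each row, row after row: the shift along the tool's x, y, z in m, then the turn about the tool's z in rad, then the opening in per cent of the stroke, from 0 (shut) to 100 (fully open). In form: [tx, ty, tz, roll, fingers, tx, ty, tz, roll, fingers, ...]. A call has 1 to 12 rows; each row shifts and turns the pose as measured when the row begins, along the tool's axes as they then stand; what a row does not reach is not made up. A row lasts 1/12 s, in which the tool goes at most 41.7 mm and 7.16 degrees, less where a joint would pass 70% of its speed; a pose out of reach is approached as far as the arm can. A call is refused whole if a number of a shift passes 0.0417 or a number of a turn 0.125, either way. A call with a gripper value outside its range is refused whole. The fingers move at their own pace and stop on an object; "squeeze" is the grip in N (left out, the last holds). Time passes only in rows, so rows that do not move let the fingers close. It gives the time, the measured TCP pose, the force and the opening at its end, in the units of the state.
- state(): the state, without advancing time (a new reading comes with each control period).
- snapshot(name): name is "scene" or "side" or "wrist"; returns (picture, depth): 400x640x3 uint8, red, green, blue; 400x640 float32, mm along the optical axis (not along the pixel's ray), 0 where there is no reading.
- camera_model(name): a dict with "fovy" (degrees; the focal length in pixels is half the picture's height over the tangent of half this angle, whatever the lens; pixels are square), "cx", "cy" (the principal point, pixels), "rvec" (rotation vector, rad) and "tvec" (3), from world to camera coordinates, as OpenCV has them. Camera axes: x right, y down, z forward; pixel columns grow to the right and rows downward; lengths in mm; the calibration is good to about 2 mm. A picture is of the moment at which its call begins: read the wrist's pose just before it. camera_model takes no time and is no camera call; for the wrist camera it gives the pose at the moment of the call.
- finish_job(): hands the job in, once; it reports no verdict.
The state is a dict: "time_s": time; "joint_positions": joint angles; "joint_vel": joint speeds; "tau": joint torques, N m; "ee_pos": TCP position; "orientation": TCP orientation; "contact_force": force on the tool from outside, world axes, zero at the start; "torque": the same for the moment, N m; "width": opening from 0.0 (shut) to 1.0 (fully open).
Only numpy, scipy, OpenCV 4.12 (cv2) and the standard library are available. Lean on these libraries where they do the work, as an engineer would, in place of code of your own. Each camera call takes 0.05 s, during which the arm holds its last target.

## Task

The glue-up is done: pick up the cork block and, holding it flat on each lid in line with its tin, press the lids of all three tins (two leaning in cradles, one upright) fully home; push with the block, not with the gripper itself. Then lay the block gently, flat and centred, on the pile of glued boards as the pad for the clamp, lowering it until it rests there and not dropping it. Leave the bottles and the jar standing where they are.

Things in the scene. Friction and masses are not known exactly. Their poses are not given: they have to be found in the camera images.
- tall_tin_lid (a joint): How far the lid of the tall tin (narrow, 66 mm across, 78 mm high) has been pushed on, along the tin's axis, in m: 0 = standing fully proud, 0.016 = fully home against its stop. It starts 5 to 16 mm proud, moves only along the axis, needs 7 N to slide (constant friction, no spring) and stays where it is left. While it stands proud, a band of the tin's brass-lacquered neck shows between the lid's lower edge and the tin's bead.
- tall_tin_lid_top (a point): Centre of the top face of that lid: a plain round grey metal push-on lid, 73 mm across, 21 mm deep, with a rim standing 2 mm over the middle. This point is on the tin's axis at the level of the rim; +z is the tin's axis, pointing up out of the lid; it moves with the lid.  The tin is fixed in a wooden cradle and leans 38 degrees from vertical, its top roughly towards the robot.
- wide_tin_lid (a joint): How far the lid of the wide tin (86 mm across, 58 mm high) has been pushed on, along the tin's axis, in m: 0 = standing fully proud, 0.016 = fully home against its stop. It starts 5 to 16 mm proud, moves only along the axis, needs 7 N to slide (constant friction, no spring) and stays where it is left. While it stands proud, a band of the tin's brass-lacquered neck shows between the lid's lower edge and the tin's bead.
- wide_tin_lid_top (a point): Centre of the top face of that lid: a plain round grey metal push-on lid, 93 mm across, 21 mm deep, with a rim standing 2 mm over the middle. This point is on the tin's axis at the level of the rim; +z is the tin's axis, pointing up out of the lid; it moves with the lid.  The tin is fixed in a wooden cradle and leans 25 degrees from vertical, its top roughly towards the robot.
- upright_tin_lid (a joint): How far the lid of the upright tin (76 mm across, 70 mm high) has been pushed on, along the tin's axis, in m: 0 = standing fully proud, 0.016 = fully home against its stop. It starts 5 to 16 mm proud, moves only along the axis, needs 7 N to slide (constant friction, no spring) and stays where it is left. While it stands proud, a band of the tin's brass-lacquered neck shows between the lid's lower edge and the tin's bead.
- upright_tin_lid_top (a point): Centre of the top face of that lid: a plain round grey metal push-on lid, 83 mm across, 21 mm deep, with a rim standing 2 mm over the middle. This point is on the tin's axis at the level of the rim; +z is the tin's axis, pointing up out of the lid; it moves with the lid.  The tin is fixed, stands straight on the bench without a cradle; its lid's top ends 92 mm above the bench when home.
- cork_centre (a point): Centre (half-way up) of the loose brown cork block, 110 x 65 x 32 mm, 0.12 kg, lying flat on the bench on a 110 x 65 face. +z is up through the thickness; its 65 mm width runs along the direction 28 degrees (0.489 rad) counter-clockwise, seen from above, of this frame's x axis, and its 110 mm length 28 degrees counter-clockwise of the y axis. Grasp it across the 65 mm width with the fingertips above its underside, so that the 110 x 65 underside stays free to press with.
- cork: The same cork block; origin at the centre of its underside, same axes.
- pile_base: Foot of the pile of glued boards: dark fixed board 110 (x) x 150 (y) x 18 mm, origin at the centre of its underside on the bench. On it lie, in line with it, boards of 98 x 136 mm; how many millimetres of them is not told: the top of the pile lies 50 to 90 mm above the bench and must be seen or felt. The pile does not move.
- glue_bottle_centre (a point): Bystander: loose pink squeeze bottle, 65 mm across, 207 mm tall, upright; point at mid-axis, 100 mm above the bench.
- spray_bottle_centre (a point): Bystander: loose green pump bottle behind the tins, 58 mm across, 177 mm tall, upright; point on its axis, 90 mm up.
- jar_centre (a point): Bystander: loose glass jar with a screw lid, 60 mm across, 109 mm tall, upright; point on its axis, 55 mm up. Other, fixed clutter lies along the right front edge (wooden tray with nails, 46 mm high, around x 0.38, y -0.39), to the left (clamp, x 0.37, y 0.45) and behind x 0.73.

How it is judged:
By the outcome, as a careful person would: the job done as asked, in the order asked, and still so for the second after the job is handed in, with the robot touching nothing.
It also fails if it takes over 64 s, if anything falls off the work surface, if the arm or the gripper's body presses on something with over 40 N, if the wrist force passes 120 N, or if a joint passes its speed limit or range.

## Working session

There is one attempt and no reset: what is moved stays moved. The work goes in short steps, Python scripts to look and compute and a tool call to move; the robot and the scene stay as the last step left them, time stands still between calls to the robot, and variables do not carry over. Pictures are saved under pics/ and viewed, and the job is handed in when it is done.

Besides the shell and the picture viewer there is one more tool, called after "Emit:" as name(argument=value, ...) on one line, values as JSON. carry_out: Moves the arm, as the interface text tells. Its arguments: {"type":"object","properties":{"steps":{"type":"array"},"squeeze":{"type":"number"}},"required":["steps"]}

```bash
ls; mkdir -p pics; cat > h.py <<'E'
import numpy as np,cv2
from bench import state,snapshot,camera_model,finish_job
from scipy.spatial.transform import Rotation as R
def cm(n):
    m=camera_model(n); f=200/np.tan(np.radians(m['fovy'])/2)
    Rm=cv2.Rodrigues(np.array(m['rvec'],float))[0]; return f,m['cx'],m['cy'],Rm,np.array(m['tvec'],float).ravel()
def cloud(d,c):
    f,cx,cy,Rm,t=c
    v,u=np.mgrid[0:400,0:640]
    P=np.stack([(u-cx)/f*d,(v-cy)/f*d,d],-1)
    W=(P-t)@Rm
    W[d<=0]=np.nan
    return W
def proj(p,c):
    f,cx,cy,Rm,t=c
    q=np.asarray(p)@Rm.T+t
    return np.stack([q[...,0]/q[...,2]*f+cx,q[...,1]/q[...,2]*f+cy],-1)
def grab(n,tag):
    c=cm(n); im,d=snapshot(n)
    cv2.imwrite(f'pics/{tag}.png',im[:,:,::-1]); np.savez(f'{tag}.npz',im=im,d=d,W=cloud(d,c),f=c[0],cx=c[1],cy=c[2],R=c[3],t=c[4])
    return im,d,c
def load(tag):
    z=np.load(f'{tag}.npz'); return z['im'],z['d'],z['W'],(float(z['f']),float(z['cx']),float(z['cy']),z['R'],z['t'])
def st():
    s=state(); print('t',s['time_s'],'p',np.round(s['ee_pos'],1),'rot\n',np.round(R.from_quat(s['orientation']).as_matrix(),3),'F',np.round(s['contact_force'],1),'T',np.round(s['torque'],2),'w',np.round(s['width'],3),'q',np.round(s['joint_positions'],3))
E
python3 - <<'E'
from h import *
st()
for n in ['scene','side','wrist']:
    grab(n,n+'0'); m=camera_model(n); print(n,m, -cm(n)[3].T@cm(n)[4])
E
```

```text
pics
t 0.0 p [5.744e+02 1.000e-01 2.067e+02] rot
 [[ 0.     1.    -0.002]
 [ 1.    -0.     0.   ]
 [ 0.    -0.002 -1.   ]] F [ 0.   0.6 -0. ] T [-0.02  0.02 -0.01] w 1.004 q [-0.21   0.159  1.598 -0.     1.386 -0.21 ]
scene {'fovy': 48.41314803984262, 'cx': 322.460433868755, 'cy': 194.83191306988505, 'rvec': array([ 2.21541898, -1.17367817,  0.39594941]), 'tvec': array([-403.19403269,  396.68452399, 1019.42261722])} [ -35.66312407 -531.27402098 1037.12225329]
side {'fovy': 57.58147184228793, 'cx': 316.3200671941012, 'cy': 195.62158390472834, 'rvec': array([ 0.00654838,  2.70876337, -1.56968099]), 'tvec': array([ 611.87254722,  161.52206689, 1134.16371478])} [625.18623238 898.09399292 699.55277055]
wrist {'fovy': 65.52656607975126, 'cx': 320.16398731357634, 'cy': 200.12317986339994, 'rvec': array([-2.84376741e+00, -1.04663394e-03,  3.89990653e-03]), 'tvec': array([-575.51302544,  -34.04232146,  393.41272433])} [576.56176305  83.08198013 384.47576223]
```

View pics/scene0.png

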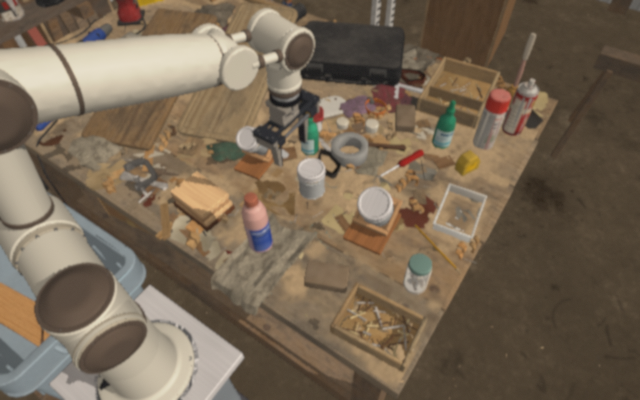

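View pics/side0.png

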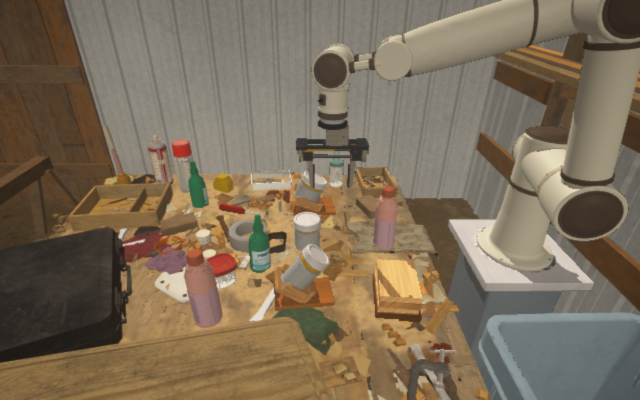

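View pics/wrist0.png

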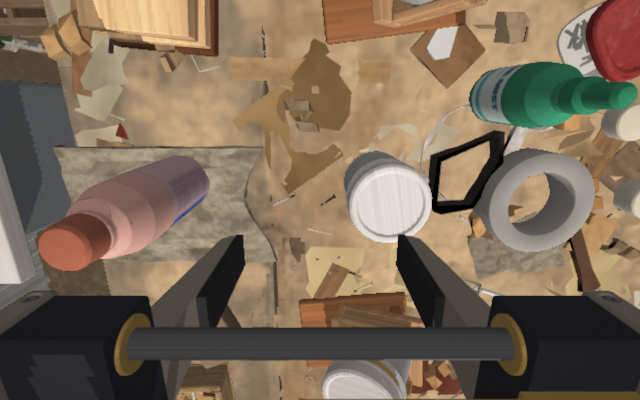

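```bash
python3 - <<'E'
from h import *
def top(tag,x0=200,x1=800,y0=-450,y1=450,mm=1.5):
    im,d,W,c=load(tag)
    H=int((x1-x0)/mm);Wd=int((y1-y0)/mm)
    m=np.isfinite(W[...,0])&(W[...,0]>x0)&(W[...,0]<x1)&(W[...,1]>y0)&(W[...,1]<y1)&(W[...,2]<260)
    P=W[m];C=im[m];o=np.argsort(P[:,2]);P=P[o];C=C[o]
    out=np.zeros((H,Wd,3),np.uint8)
    r=((x1-P[:,0])/mm).astype(int).clip(0,H-1);k=((y1-P[:,1])/mm).astype(int).clip(0,Wd-1)
    for a in (0,1):
        for b in (0,1): out[(r+a).clip(0,H-1),(k+b).clip(0,Wd-1)]=C[:,::-1]
    for x in range(x0,x1,100): cv2.line(out,(0,int((x1-x)/mm)),(Wd,int((x1-x)/mm)),(255,255,0),1)
    for y in range(-400,450,100): cv2.line(out,(int((y1-y)/mm),0),(int((y1-y)/mm),H),(255,255,0),1)
    cv2.imwrite(f'pics/top_{tag}.png',out)
top('scene0');top('side0')
for n,px in {'scene0':[(327,276),(311,165),(375,202),(254,131),(205,190),(419,262),(255,200),(420,350)],'side0':[(306,219),(313,253),(400,275),(386,190)]}.items():
    im,d,W,c=load(n)
    for u,v in px: print(n,u,v,np.round(W[v,u],1))
E
```

```text
scene0 327 276 [ 411.9 -220.9   33.1]
scene0 311 165 [650.8  -4.4  99.9]
scene0 375 202 [ 620.2 -231.2  122.5]
scene0 254 131 [484.7  25.7 345. ]
scene0 205 190 [426.5 204.2  72.8]
scene0 419 262 [ 532.4 -404.7  107.5]
scene0 255 200 [406.6 -18.7 206.2]
scene0 420 350 [ 387.2 -498.4    2.3]
side0 306 219 [643.3  -6.3 101.1]
side0 313 253 [622.8 207.8 145. ]
side0 400 275 [403.9 205.5  73.1]
side0 386 190 [418.1   6.7 207.3]
```

View pics/top_scene0.png

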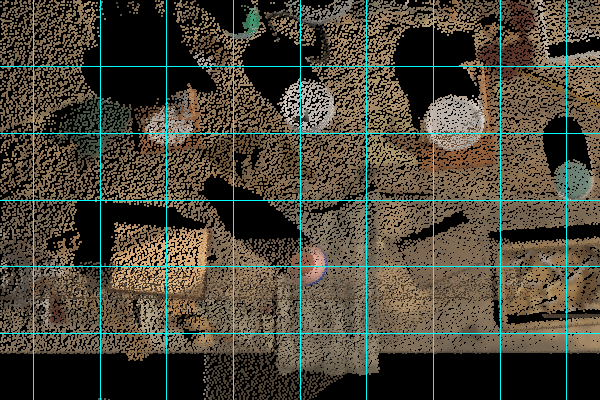

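View pics/top_side0.png

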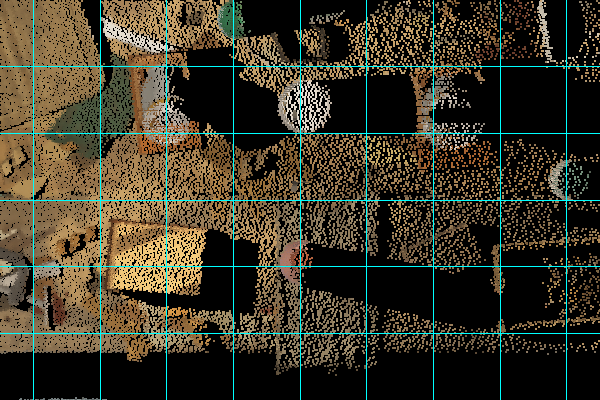

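```bash
python3 - <<'E'
from h import *
def seg(tag,xy,r,zmin,zmax):
    im,d,W,c=load(tag)
    m=np.isfinite(W[...,0])&(np.hypot(W[...,0]-xy[0],W[...,1]-xy[1])<r)&(W[...,2]>zmin)&(W[...,2]<zmax)
    return W[m],im[m]
print('cork')
for t in['scene0','side0']:
    P,C=seg(t,(412,-221),80,27,45)
    if len(P)>20:
        q=cv2.minAreaRect(P[:,:2].astype(np.float32)); print(t,len(P),q,np.median(P[:,2]))
print('pile')
for t in['scene0','side0']:
    P,C=seg(t,(412,205),110,55,100)
    q=cv2.minAreaRect(P[:,:2].astype(np.float32)); print(t,len(P),q,np.percentile(P[:,2],[5,50,95]))
    P,C=seg(t,(412,205),130,12,24); 
    q=cv2.minAreaRect(P[:,:2].astype(np.float32)); print(' base',len(P),q)
def ransac(P,ang,tol=1.5):
    rng=np.random.default_rng(0);best=(0,)
    for _ in range(3000):
        a,b,c=P[rng.integers(len(P),size=3)]
        n=np.cross(b-a,c-a);l=np.linalg.norm(n)
        if l<50: continue
        n/=l; n*=np.sign(n[2])
        if abs(np.degrees(np.arccos(min(1,n[2])))-ang)>6 or (ang>10 and n[0]>0): continue
        k=np.abs((P-a)@n)<tol
        if k.sum()>best[0]: best=(k.sum(),k)
    k=best[1];Q=P[k];m=Q.mean(0);n=np.linalg.svd(Q-m)[2][2];n*=np.sign(n[2])
    return Q,m,n
for name,xy,ang,rad in [('upright',(643,-5),0,41.5),('wide',(617,-230),25,46.5),('tall',(615,200),38,36.5)]:
    for t in['scene0','side0']:
        P,C=seg(t,xy,65,60,200)
        if len(P)<30: print(name,t,'few');continue
        Q,m,n=ransac(P,ang)
        # circle in plane
        e1=np.cross(n,[0,1,0]);e1/=np.linalg.norm(e1);e2=np.cross(n,e1)
        uv=np.stack([(Q-m)@e1,(Q-m)@e2],1).astype(np.float32)
        (cx,cy),r=cv2.minEnclosingCircle(uv)
        print(name,t,len(Q),'n',np.round(n,3),'tilt',np.degrees(np.arccos(n[2])).round(1),'az',np.degrees(np.arctan2(n[1],n[0])).round(1),'c',np.round(m+cx*e1+cy*e2,1),'r',round(r,1),rad, 'mean',np.round(m,1))
E
```

```text
cork
scene0 1013 ((419.19049072265625, -226.49252319335938), (86.20538330078125, 140.05947875976562), 10.157390594482422) 33.22864187819137
side0 307 ((429.6023864746094, -230.9835968017578), (148.5729217529297, 77.23751831054688), 75.32853698730469) 34.55551419174916
pile
scene0 1510 ((410.5415344238281, 214.41213989257812), (141.04727172851562, 102.61163330078125), 84.79008483886719) [61.59378314 73.20044056 76.64064021]
 base 442 ((394.92523193359375, 214.90115356445312), (247.9328155517578, 170.63465881347656), 73.01880645751953)
side0 1795 ((411.4568176269531, 216.50039672851562), (141.59115600585938, 98.5299072265625), 85.09037017822266) [59.78895398 74.35350699 76.22806035]
 base 527 ((388.5106506347656, 217.8313751220703), (243.77862548828125, 167.85020446777344), 78.29071807861328)
upright scene0 254 n [-0.009 -0.     1.   ] tilt 0.5 az -179.4 c [641.9  -9.8  99.3] r 41.3 41.5 mean [642.   -9.8  99.4]
upright side0 239 n [ 0.003 -0.013  1.   ] tilt 0.8 az -79.0 c [641.   -8.2 100.6] r 41.8 41.5 mean [641.7  -5.9 100.6]
wide scene0 487 n [-0.416 -0.051  0.908] tilt 24.8 az -173.1 c [ 616.6 -230.6  124.4] r 45.4 46.5 mean [ 616.  -231.9  124.1]
wide side0 107 n [-0.43  -0.037  0.902] tilt 25.6 az -175.1 c [ 613.6 -229.   125.3] r 45.9 46.5 mean [ 609.4 -228.5  123.3]
tall scene0 160 n [-0.588 -0.069  0.806] tilt 36.3 az -173.3 c [610.5 197.5 133.1] r 35.4 36.5 mean [608.8 198.9 132. ]
tall side0 240 n [-0.618 -0.055  0.784] tilt 38.3 az -174.9 c [610.8 199.2 134.1] r 35.8 36.5 mean [611.7 197.7 134.7]
```

```bash
python3 - <<'E'
from h import *
for t,b in (('scene0',(270,230,120,90)),('side0',(270,150,140,70))):
    im=cv2.imread(f'pics/{t}.png');x,y,w,h=b
    cv2.imwrite(f'pics/{t}_c.png',cv2.resize(im[y:y+h,x:x+w],None,fx=5,fy=5,interpolation=cv2.INTER_CUBIC))
im,d,W,c=load('scene0')
m=np.isfinite(W[...,0])&(np.abs(W[...,0]-412)<90)&(np.abs(W[...,1]+221)<90)
P=W[m]
print(np.histogram(P[:,2],bins=np.arange(-6,50,3)))
k=(P[:,2]>28)&(P[:,2]<38);Q=P[k]
lo=Q[:,:2].min(0)
g=np.zeros((90,90),int)
g[((Q[:,0]-322)/4).astype(int).clip(0,89),((Q[:,1]+311)/4).astype(int).clip(0,89)]=1
for r in g[:46,:46]: print(''.join('#' if v else '.' for v in r))
E
```

```text
(array([   2,   47,  532, 1403,  768,  118,   35,   33,   42,   36,   41,
         70,  412,  491,   79,   12,   46,  101]), array([-6, -3,  0,  3,  6,  9, 12, 15, 18, 21, 24, 27, 30, 33, 36, 39, 42,
       45, 48]))
#.............................................
#.............................................
..............................................
#.............................................
.#............................................
.#............................................
.#............................................
.#............................................
.#............................................
.#............................................
.#............................................
.#.............................##.............
.#...........................#####............
..........................#########...........
.#......................###########...........
.#....................#############...........
.#..................################..........
.................####################.........
..#............####################.#
[... 578 characters left out ...]
........###############...................
.............############.....................
..............#########.......................
.............#########........................
..............####............................
..............................................
..............................................
..............................................
..............................................
..............................................
..............................................
..............................................
..............................................
..............................................
..............................................
```

View pics/scene0_c.png

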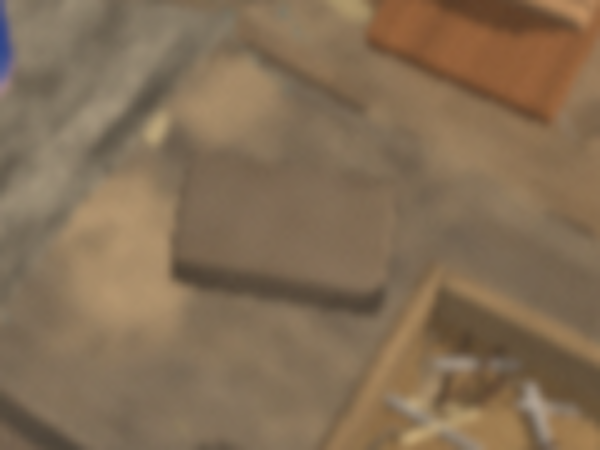

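```bash
python3 - <<'E'
from h import *
im,d,W,c=load('scene0')
m=np.isfinite(W[...,0])&(np.hypot(W[...,0]-412,W[...,1]+221)<72)&(W[...,2]>28)&(W[...,2]<39)
n,l,s,ce=cv2.connectedComponentsWithStats(m.astype(np.uint8)); i=1+np.argmax(s[1:,4]); Q=W[l==i]
Q=Q[(Q[:,2]>30)]
print(cv2.minAreaRect(Q[:,:2].astype(np.float32)),np.median(Q,0),len(Q))
C=np.cov(Q[:,:2].T);w,v=np.linalg.eigh(C);print('long axis',np.degrees(np.arctan2(v[1,1],v[0,1])),np.sqrt(w*12),Q.mean(0))
# bench height nearby
m=np.isfinite(W[...,0])&(np.hypot(W[...,0]-470,W[...,1]+150)<30);print(np.median(W[m],0))
E
```

```text
((417.53741455078125, -215.07740783691406), (66.56468963623047, 109.79365539550781), 24.52202033996582) [ 416.48953371 -215.64944501   33.34917321] 947
long axis 113.95957863079005 [ 65.34787664 109.17904947] [ 416.45438842 -215.99183706   33.41628439]
[ 470.28908819 -149.51875997    4.70696392]
```

Emit:
carry_out(steps=[-0.0308,-0.0224,0,0,100,-0.0308,-0.0224,0,0,100,-0.0308,-0.0224,0,0,100,-0.0308,-0.0224,0,0,100,-0.0308,-0.0224,0,0,100,-0.0308,-0.0224,0,0,100,-0.0308,-0.0224,0,0,100,0,0,0,-0.105,100,0,0,0,-0.105,100,0,0,0,-0.105,100,0,0,0,-0.105,100,0,0,0,0,100])

```text
time_s: 1.15
ee_pos: [407.6, -224.3, 202.6]
orientation: [0.536, 0.844, -0.0, -0.003]
contact_force: [-0.1, 0.5, 0.2]
width: 1.0
```

```bash
python3 - <<'E'
from h import *
st(); grab('wrist','wrist1')
E
```

```text
t 1.15 p [ 407.6 -224.3  202.6] rot
 [[-0.424  0.905 -0.006]
 [ 0.905  0.424  0.003]
 [ 0.005 -0.004 -1.   ]] F [-0.1  0.5  0.2] T [-0.03  0.01 -0.04] w 1.0 q [-0.762 -0.124  1.893 -0.002  1.379 -1.2  ]
```

View pics/wrist1.png

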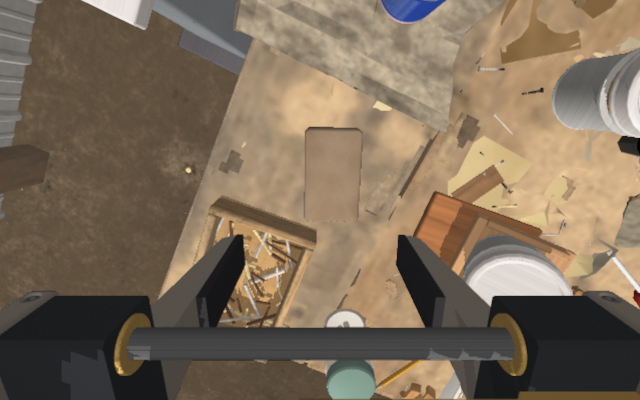

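```bash
python3 - <<'E'
from h import *
im,d,W,c=load('wrist1')
m=np.isfinite(W[...,0])&(np.hypot(W[...,0]-412,W[...,1]+221)<75)&(W[...,2]>24)&(W[...,2]<39)
n,l,s,ce=cv2.connectedComponentsWithStats(m.astype(np.uint8)); i=1+np.argmax(s[1:,4]); Q=W[l==i]
print(cv2.minAreaRect(Q[:,:2].astype(np.float32)),np.median(Q,0),len(Q))
C=np.cov(Q[:,:2].T);w,v=np.linalg.eigh(C);print('long axis',np.degrees(np.arctan2(v[1,1],v[0,1])),np.sqrt(w*12),Q.mean(0))
Rt=R.from_quat(state()['orientation']).as_matrix(); print('tool-frame delta mm',Rt.T@(np.array([*Q.mean(0)[:2],33])-state()['ee_pos']), 'tooly',np.degrees(np.arctan2(Rt[1,1],Rt[0,1])))
E
```

```text
((419.1221618652344, -215.2003173828125), (65.03750610351562, 110.05824279785156), 23.62874412536621) [ 417.77821835 -211.52505009   32.47450587] 5246
long axis 113.92812981709562 [ 64.0826159  109.09186425] [ 417.81675242 -212.54658662   32.45372603]
tool-frame delta mm [  5.4762483   14.93420162 169.53310782] tooly 24.875125802869842
```

Emit:
carry_out(steps=[0.0042,0.0135,0,0.016,100,0,0,0.03,0,100,0,0,0.03,0,100,0,0,0.03,0,100,0,0,0.03,0,100,0,0,0,0,100,0,0,0,0,100])

```text
time_s: 1.78
ee_pos: [420.3, -214.6, 80.9]
orientation: [0.554, 0.832, -0.001, -0.0]
contact_force: [-0.0, -0.3, 0.6]
width: 1.004
```

```bash
python3 - <<'E'
from h import *
st(); grab('wrist','wrist2')
s=state();Rt=R.from_quat(s['orientation']).as_matrix();print(Rt.T@(np.array([418.2,-214.8,33])-s['ee_pos']),np.degrees(np.arctan2(Rt[1,1],Rt[0,1])))
E
```

```text
t 1.7833 p [ 420.3 -214.6   80.9] rot
 [[-0.386  0.922 -0.001]
 [ 0.922  0.386 -0.001]
 [-0.001 -0.002 -1.   ]] F [-0.  -0.3  0.6] T [ 0.   -0.03  0.02] w 1.004 q [-0.728  0.034  1.998 -0.002  1.11  -1.123]
[ 0.24269787 -1.78301867 47.80478245] 22.73420603838828
```

View pics/wrist2.png

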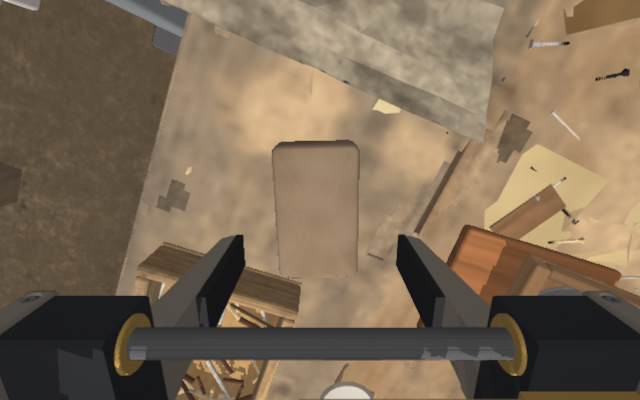

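Emit:
carry_out(steps=[0,-0.0018,0.02,-0.015,100,0,0,0.02,0,100,0,0,0.006,0,100,0,0,0,0,100])

```text
time_s: 2.17
ee_pos: [423.7, -219.4, 42.0]
orientation: [0.549, 0.836, -0.002, 0.006]
contact_force: [-0.8, -0.7, 0.8]
width: 0.996
```

```bash
python3 - <<'E'
from h import *
st()
s=state();Rt=R.from_quat(s['orientation']).as_matrix();print(Rt.T@(np.array([418.2,-214.8,33])-s['ee_pos']),np.degrees(np.arctan2(Rt[1,1],Rt[0,1])))
E
```

```text
t 2.1667 p [ 423.7 -219.4   42. ] rot
 [[-0.398  0.917  0.009]
 [ 0.917  0.398 -0.01 ]
 [-0.013  0.004 -1.   ]] F [-0.8 -0.7  0.8] T [ 0.07 -0.02  0.03] w 0.996 q [-7.310e-01  1.020e-01  2.016e+00 -2.000e-03  1.011e+00 -1.139e+00]
[ 6.55581438 -3.28497743  8.88430986] 23.436671572825837
```

Emit:
carry_out(steps=[0.0065,-0.0033,0.005,0,100,0,0,0.002,0,100,0,0,0,0,100])

```text
time_s: 2.42
ee_pos: [420.3, -216.6, 38.8]
orientation: [0.549, 0.836, -0.002, 0.01]
contact_force: [0.7, 0.4, 0.5]
width: 1.005
```

```bash
cat > g.py <<'E'
from h import *
import sys
def to(p,yaw=None):
    s=state();Rt=R.from_quat(s['orientation']).as_matrix();y=np.degrees(np.arctan2(Rt[1,1],Rt[0,1]))
    print('tool delta',np.round(Rt.T@(np.array(p)-s['ee_pos']),1),'tooly',round(y,1), '' if yaw is None else 'roll %.3f'%(-np.radians((yaw-y+90)%180-90)))
E
python3 - <<'E'
from g import *
st(); to([418.2,-214.8,33],23.9)
E
```

```text
t 2.4167 p [ 420.3 -216.6   38.8] rot
 [[-0.397  0.918  0.014]
 [ 0.918  0.397 -0.014]
 [-0.019  0.007 -1.   ]] F [0.7 0.4 0.5] T [ 0.07 -0.01 -0.04] w 1.005 q [-7.310e-01  9.100e-02  2.035e+00 -2.000e-03  9.950e-01 -1.138e+00]
tool delta [ 2.6 -1.3  5.8] tooly 23.4 roll -0.009
```

Emit:
carry_out(steps=[0.0026,-0.0013,0.006,-0.009,100,0,0,0.002,0,100])

```text
time_s: 2.58
ee_pos: [419.1, -215.6, 32.2]
orientation: [0.545, 0.838, -0.003, 0.011]
contact_force: [-0.2, 0.5, -0.7]
width: 0.999
```

```bash
python3 - <<'E'
from g import *
st(); to([418.2,-214.8,33],23.9)
E
```

```text
t 2.5833 p [ 419.1 -215.6   32.2] rot
 [[-0.406  0.914  0.016]
 [ 0.914  0.406 -0.017]
 [-0.022  0.008 -1.   ]] F [-0.2  0.5 -0.7] T [ 0.03 -0.02 -0.02] w 0.999 q [-7.310e-01  9.700e-02  2.045e+00 -2.000e-03  9.760e-01 -1.148e+00]
tool delta [ 1.1 -0.5 -0.8] tooly 24.0 roll 0.001
```

Emit:
carry_out(steps=[0,0,0,0,0,0,0,0,0,0,0,0,0,0,0,0,0,0,0,0,0,0,0,0,0,0,0,0,0,0], squeeze=20)

```text
time_s: 3.08
ee_pos: [419.3, -215.8, 32.3]
orientation: [0.545, 0.838, -0.003, 0.012]
contact_force: [-0.2, -1.0, -0.4]
width: 0.586
```

```bash
python3 - <<'E'
from g import *
st(); to([418.2,-214.8,33],23.9)
E
```

```text
t 3.0833 p [ 419.3 -215.8   32.3] rot
 [[-0.406  0.914  0.017]
 [ 0.914  0.406 -0.017]
 [-0.023  0.008 -1.   ]] F [-0.2 -1.  -0.4] T [-0.01 -0.03 -0.  ] w 0.586 q [-7.310e-01  9.700e-02  2.045e+00 -2.000e-03  9.760e-01 -1.148e+00]
tool delta [ 1.3 -0.6 -0.7] tooly 24.0 roll 0.001
```

Emit:
carry_out(steps=[0,0,0,0,0,0,0,0,0,0])

```text
time_s: 3.25
ee_pos: [419.4, -215.8, 32.4]
orientation: [0.545, 0.838, -0.003, 0.012]
contact_force: [-0.3, -0.3, -0.4]
width: 0.441
```

```bash
python3 - <<'E'
from g import *
st(); grab('wrist','wrist3'); grab('scene','scene3')
E
```

```text
t 3.25 p [ 419.4 -215.8   32.4] rot
 [[-0.406  0.914  0.017]
 [ 0.914  0.406 -0.017]
 [-0.023  0.008 -1.   ]] F [-0.3 -0.3 -0.4] T [ 0.    0.01 -0.02] w 0.441 q [-7.310e-01  9.700e-02  2.044e+00 -2.000e-03  9.760e-01 -1.148e+00]
```

View pics/wrist3.png

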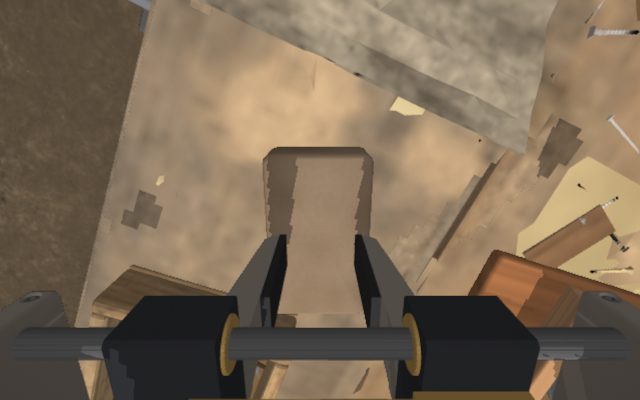

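```bash
python3 - <<'E'
from g import *
im,d,W,c=load('wrist3')
for p in [(318,170),(318,220),(325,290),(318,120),(284,245),(362,245),(275,300)]: print(p,np.round(W[p[1],p[0]],1),d[p[1],p[0]])
s=state();Rt=R.from_quat(s['orientation']).as_matrix()
for z in (0,22): print(proj(s['ee_pos']+Rt[:,2]*z,c))
E
```

```text
(318, 170) [nan nan nan] 0.0
(318, 220) [ 413.1 -201.7   32.6] 188.6647
(325, 290) [ 437.5 -245.5   31.9] 205.1211
(318, 120) [ 390.  -149.4    5.5] 196.42622
(284, 245) [ 398.8 -216.2   51. ] 173.42485
(362, 245) [ 437.7 -197.6   53.7] 170.82253
(275, 300) [ 401.6 -223.    90.6] 138.16776
[318.07748042 242.91109726]
[318.31913654 229.39120472]
```

View pics/scene3.png

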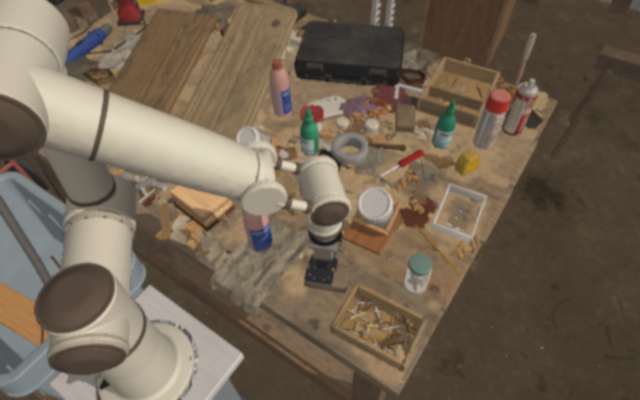

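```bash
python3 - <<'E'
from g import *
for t in('side0','scene0'):
    im,d,W,c=load(t)
    m=np.isfinite(W[...,0])&(np.abs(W[...,0]-574)<90)&(np.abs(W[...,1])<60)&(W[...,2]>120)
    P=W[m]; print(t,len(P),np.percentile(P[:,2],[0,1,5,50]), np.round(P[np.argsort(P[:,2])[:8]],0).tolist())
im,d,W,c=load('wrist0')
for p in [(240,238),(240,250),(235,270),(402,238)]: print(p,np.round(W[p[1],p[0]],1),d[p[1],p[0]])
im,d,W,c=load('wrist3')
for u in (275,280,284):
  print(u,[(v,np.round(W[v,u],0).tolist()) for v in range(230,262,4)])
E
```

```text
side0 3906 [216.39684469 228.25071687 269.22714649 403.57564454] [[628.0, 7.0, 216.0], [522.0, 7.0, 217.0], [626.0, 8.0, 217.0], [620.0, 8.0, 217.0], [528.0, 4.0, 218.0], [520.0, 10.0, 218.0], [623.0, 11.0, 219.0], [526.0, 11.0, 219.0]]
scene0 5805 [212.02775653 229.30110791 272.9549073  464.39603036] [[524.0, -7.0, 212.0], [622.0, 9.0, 214.0], [621.0, -4.0, 215.0], [621.0, 2.0, 216.0], [624.0, -9.0, 216.0], [622.0, -1.0, 216.0], [524.0, -7.0, 216.0], [529.0, -10.0, 217.0]]
(240, 238) [529.8   9.5 219.4] 179.3797
(240, 250) [530.1   3.4 222.4] 178.28334
(235, 270) [530.5  -1.6 236.3] 166.50398
(402, 238) [623.2   9.7 219.3] 179.15471
275 [(230, [392.0, -218.0, 33.0]), (234, [393.0, -220.0, 33.0]), (238, [393.0, -219.0, 42.0]), (242, [394.0, -218.0, 48.0]), (246, [394.0, -218.0, 53.0]), (250, [395.0, -217.0, 59.0]), (254, [395.0, -216.0, 64.0]), (258, [396.0, -216.0, 69.0])]
280 [(230, [394.0, -217.0, 32.0]), (234, [395.0, -220.0, 33.0]), (238, [396.0, -217.0, 44.0]), (242, [396.0, -216.0, 49.0]), (246, [397.0, -216.0, 55.0]), (250, [397.0, -215.0, 60.0]), (254, [398.0, -215.0, 65.0]), (258, [398.0, -215.0, 68.0])]
284 [(230, [397.0, -216.0, 32.0]), (234, [398.0, -219.0, 32.0]), (238, [398.0, -215.0, 45.0]), (242, [398.0, -215.0, 50.0]), (246, [399.0, -217.0, 52.0]), (250, [400.0, -219.0, 52.0]), (254, [401.0, -221.0, 53.0]), (258, [402.0, -223.0, 53.0])]
```

Emit:
carry_out(steps=[0,0,0,0,100,0,0,0,0,100,0,0,0,0,100,0,0,0,0,100,0,0,0,0,100,0,0,0,0,100,0,0,0,0,100,0,0,0,0,100])

```text
time_s: 4.02
ee_pos: [419.3, -215.8, 32.3]
orientation: [0.545, 0.838, -0.003, 0.012]
contact_force: [-0.7, 0.8, 0.1]
width: 0.914
```

```bash
python3 - <<'E'
from g import *
st(); to([418.2,-214.8,4],23.9);grab('wrist','wrist4')
im,d,W,c=load('wrist4')
m=np.isfinite(W[...,0])&(np.hypot(W[...,0]-418,W[...,1]+215)<75)&(W[...,2]>24)&(W[...,2]<37)
n,l,s,ce=cv2.connectedComponentsWithStats(m.astype(np.uint8)); i=1+np.argmax(s[1:,4]); Q=W[l==i]
print(cv2.minAreaRect(Q[:,:2].astype(np.float32)),np.median(Q,0),len(Q))
for u in (236,240,403,407):
  print(u,[(v,np.round(W[v,u],0).tolist()) for v in range(230,262,4)])
E
```

```text
t 4.0167 p [ 419.3 -215.8   32.3] rot
 [[-0.406  0.914  0.017]
 [ 0.914  0.406 -0.017]
 [-0.022  0.008 -1.   ]] F [-0.7  0.8  0.1] T [ 0.03 -0.03 -0.01] w 0.914 q [-7.310e-01  9.700e-02  2.044e+00 -2.000e-03  9.760e-01 -1.148e+00]
tool delta [ 2.  -0.9 28.3] tooly 23.9 roll 0.001
((418.88336181640625, -214.84677124023438), (65.24520874023438, 109.65036010742188), 23.99730110168457) [ 416.39276965 -207.3507329    32.4682968 ] 16620
236 [(230, [367.0, -243.0, 3.0]), (234, [368.0, -246.0, 3.0]), (238, [372.0, -228.0, 42.0]), (242, [373.0, -227.0, 48.0]), (246, [375.0, -226.0, 54.0]), (250, [376.0, -225.0, 59.0]), (254, [377.0, -224.0, 65.0]), (258, [378.0, -224.0, 68.0])]
240 [(230, [370.0, -242.0, 3.0]), (234, [371.0, -244.0, 5.0]), (238, [374.0, -227.0, 43.0]), (242, [376.0, -225.0, 50.0]), (246, [377.0, -224.0, 56.0]), (250, [378.0, -223.0, 61.0]), (254, [379.0, -224.0, 63.0]), (258, [379.0, -227.0, 63.0])]
403 [(230, [477.0, -195.0, 4.0]), (234, [479.0, -198.0, 2.0]), (238, [461.0, -188.0, 43.0]), (242, [460.0, -188.0, 49.0]), (246, [458.0, -188.0, 56.0]), (250, [457.0, -189.0, 60.0]), (254, [456.0, -189.0, 64.0]), (258, [455.0, -190.0, 68.0])]
407 [(230, [479.0, -194.0, 4.0]), (234, [481.0, -197.0, 3.0]), (238, [464.0, -187.0, 42.0]), (242, [462.0, -188.0, 48.0]), (246, [461.0, -188.0, 53.0]), (250, [459.0, -188.0, 60.0]), (254, [457.0, -188.0, 65.0]), (258, [456.0, -189.0, 70.0])]
```

View pics/wrist4.png

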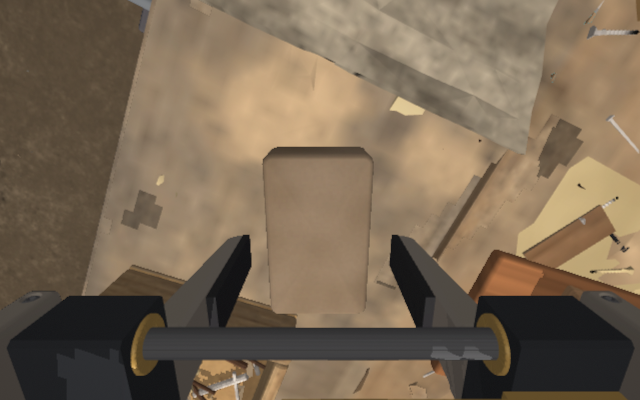

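Emit:
carry_out(steps=[0.0015,-0.0005,0.012,0,100,0.0005,0,0.01,0,100,0,0,0.004,0,100,0,0,0,0,100])

```text
time_s: 4.4
ee_pos: [419.1, -215.1, 5.6]
orientation: [0.545, 0.838, -0.003, 0.012]
contact_force: [-0.1, 0.6, -0.1]
width: 1.002
```

```bash
python3 - <<'E'
from g import *
st(); to([418.7,-214.8,4],23.9)
E
```

```text
t 4.4 p [ 419.1 -215.1    5.6] rot
 [[-0.406  0.914  0.018]
 [ 0.914  0.406 -0.018]
 [-0.024  0.009 -1.   ]] F [-0.1  0.6 -0.1] T [ 0.04 -0.01  0.01] w 1.002 q [-7.300e-01  1.470e-01  2.055e+00 -2.000e-03  9.130e-01 -1.147e+00]
tool delta [ 0.5 -0.3  1.6] tooly 23.9 roll 0.001
```

Emit:
carry_out(steps=[0.0005,0,0.002,0,100,0,0,0,0,50,0,0,0,0,50,0,0,0,0,50,0,0,0,0,50,0,0,0,0,50,0,0,0,0,50,0,0,0,0,50], squeeze=20)

```text
time_s: 5.07
ee_pos: [419.3, -215.0, 4.1]
orientation: [0.545, 0.838, -0.003, 0.013]
contact_force: [0.7, -0.9, -0.9]
width: 0.708
```

```bash
python3 - <<'E'
from g import *
st(); to([418.7,-214.8,4],23.9)
E
```

```text
t 5.0667 p [ 419.3 -215.     4.1] rot
 [[-0.406  0.914  0.018]
 [ 0.914  0.406 -0.019]
 [-0.025  0.009 -1.   ]] F [ 0.7 -0.9 -0.9] T [ 0.06 -0.05  0.04] w 0.708 q [-7.300e-01  1.500e-01  2.056e+00 -2.000e-03  9.090e-01 -1.146e+00]
tool delta [ 0.4 -0.5  0.1] tooly 24.0 roll 0.001
```

Emit:
carry_out(steps=[0,0,-0.012,0,50,0,0,-0.025,0,50,0,0,-0.025,0,50,0,0,-0.025,0,50,0,0,-0.025,0,50,0,0,-0.025,0,50,0,0,-0.025,0,50,0,0,-0.012,0,50,0,0,0,0,50])

```text
time_s: 5.82
ee_pos: [413.5, -209.3, 183.6]
orientation: [0.545, 0.838, -0.002, 0.009]
contact_force: [0.4, -0.6, -1.2]
width: 0.708
```

```bash
python3 - <<'E'
from g import *
st(); to([418.7,-214.8,180],96); grab('wrist','wrist5')
E
```

```text
t 5.8167 p [ 413.5 -209.3  183.6] rot
 [[-0.406  0.914  0.013]
 [ 0.914  0.406 -0.014]
 [-0.018  0.006 -1.   ]] F [ 0.4 -0.6 -1.2] T [-0.01 -0.01 -0.  ] w 0.708 q [-0.729 -0.135  1.941 -0.002  1.316 -1.147]
tool delta [-7.   2.5  3.8] tooly 23.9 roll -1.258
```

View pics/wrist5.png

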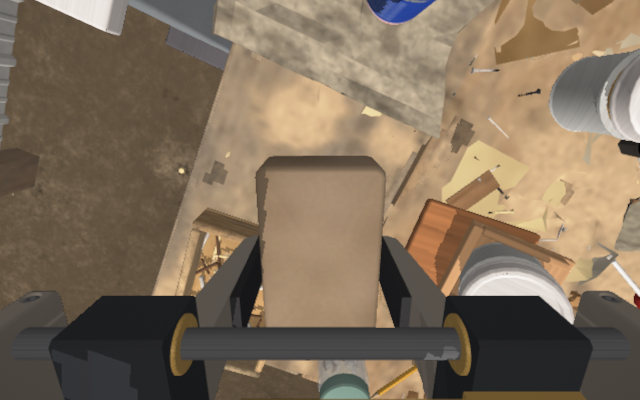

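Emit:
carry_out(steps=[0,0,0,-0.105,50,0,0,0,-0.105,50,0,0,0,-0.105,50,0,0,0,-0.105,50,0,0,0,-0.105,50,0,0,0,-0.105,50,0,0,0,-0.105,50,0,0,0,-0.105,50,0,0,0,-0.105,50,0,0,0,-0.105,50,0,0,0,-0.105,50,0,0,0,-0.105,50])

```text
time_s: 6.87
ee_pos: [404.0, -201.2, 160.8]
orientation: [-0.083, 0.997, 0.005, -0.006]
contact_force: [0.1, -0.1, -1.2]
width: 0.707
```

```bash
cat >> g.py <<'E'
def cork(tag):
    grab('wrist',tag); im,d,W,c=load(tag)
    s=state();Rt=R.from_quat(s['orientation']).as_matrix()
    T=(W-s['ee_pos'])@Rt
    m=np.isfinite(T[...,0])&(np.abs(T[...,1])<31)&(np.abs(T[...,0])<65)&(np.abs(T[...,2]+27)<50)
    m[:150]=m[:150]; m[325:]=False; m[:,:262]=False; m[:,378:]=False
    P=T[m]
    # robust plane
    k=np.ones(len(P),bool)
    for _ in range(15):
        A=np.c_[P[:,:2],np.ones(len(P))]; co=np.linalg.lstsq(A[k],P[k,2],rcond=None)[0]
        r=P[:,2]-A@co; k=np.abs(r)<max(1.0,1.5*np.median(np.abs(r[k])))
    n=np.array([co[0],co[1],-1]);n/=np.linalg.norm(n); nw=Rt@n
    print('cork top: n_tool',np.round(n,3),'pitch in tool deg',round(np.degrees(np.arctan2(n[0],-n[2])),1),'z at tcp axis',round(co[2],1),'n_world',np.round(nw,3),'tilt',round(np.degrees(np.arccos(nw[2])),1),'inl',k.sum(),len(P),'tool x range',np.round(np.percentile(P[k][:,0],[1,99]),1))
E
python3 - <<'E'
from g import *
st(); to([615,-230,180],96); cork('wrist6')
E
```

```text
t 6.8667 p [ 404.  -201.2  160.8] rot
 [[-0.986 -0.165 -0.013]
 [-0.166  0.986  0.009]
 [ 0.011  0.011 -1.   ]] F [ 0.1 -0.1 -1.2] T [ 0.16 -0.07  0.05] w 0.707 q [-7.300e-01 -1.150e-01  1.971e+00 -1.000e-03  1.302e+00 -2.467e+00]
tool delta [-203.1  -63.1  -22.1] tooly 99.5 roll 0.062
cork top: n_tool [-0.024  0.009 -1.   ] pitch in tool deg -1.4 z at tcp axis -29.1 n_world [0.036 0.003 0.999] tilt 2.1 inl 16291 19113 tool x range [-38.   51.9]
```

Emit:
carry_out(steps=[-0.019,-0.0064,-0.004,0.006,50,-0.0195,-0.0064,-0.004,0.006,50,-0.0195,-0.0064,-0.004,0.006,50,-0.0195,-0.0064,-0.004,0.006,50,-0.0195,-0.0064,-0.004,0.006,50,-0.0195,-0.0064,-0.004,0.006,50,-0.0195,-0.0064,-0.004,0.006,50,-0.0195,-0.0064,-0.004,0.006,50,-0.018,-0.006,-0.003,0.006,50,-0.01,-0.005,-0.003,0.006,50,0,0,0,0,50])

```text
time_s: 7.83
ee_pos: [594.7, -233.9, 172.7]
orientation: [-0.04, 0.999, 0.015, -0.018]
contact_force: [-0.5, -0.8, -1.5]
width: 0.702
```

```bash
python3 - <<'E'
from g import *
st(); to([606,-231,165],96); cork('wrist7')
E
```

```text
t 7.8333 p [ 594.7 -233.9  172.7] rot
 [[-0.996 -0.079 -0.038]
 [-0.08   0.996  0.028]
 [ 0.036  0.031 -0.999]] F [-0.5 -0.8 -1.5] T [ 0.09 -0.11  0.03] w 0.702 q [-0.565  0.385  1.394  0.003  1.409 -2.216]
tool delta [-11.7   1.7   7.4] tooly 94.5 roll -0.026
cork top: n_tool [-0.023  0.01  -1.   ] pitch in tool deg -1.3 z at tcp axis -29.5 n_world [ 0.062 -0.017  0.998] tilt 3.7 inl 16320 19085 tool x range [-38.9  51. ]
```

View pics/wrist7.png

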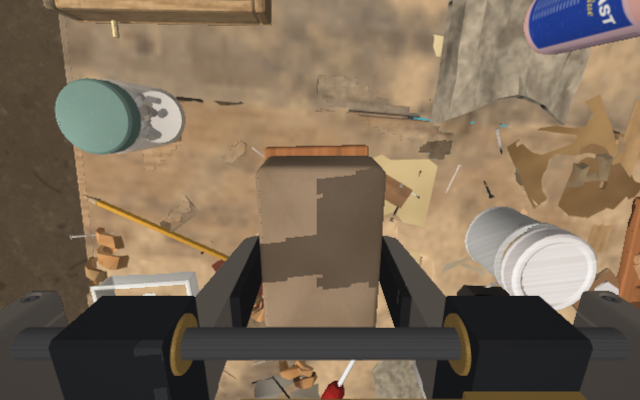

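Emit:
carry_out(steps=[-0.006,0.001,0.004,-0.013,50,-0.006,0.001,0.004,-0.013,50,0,0,0.004,0,50,0,0,0.004,0,50], squeeze=8)

```text
time_s: 8.22
ee_pos: [602.8, -228.1, 151.7]
orientation: [-0.053, 0.998, 0.017, -0.021]
contact_force: [-0.2, 0.0, -1.9]
width: 0.706
```

```bash
python3 - <<'E'
from g import *
st(); to([606,-231,148],96); cork('wrist8'); grab('scene','scene8')
E
```

```text
t 8.2167 p [ 602.8 -228.1  151.7] rot
 [[-0.994 -0.105 -0.044]
 [-0.106  0.994  0.031]
 [ 0.04   0.036 -0.999]] F [-0.2  0.  -1.9] T [ 0.05 -0.1  -0.04] w 0.706 q [-0.551  0.422  1.389  0.004  1.385 -2.228]
tool delta [-3.  -3.4  3.5] tooly 96.0 roll 0.000
cork top: n_tool [-0.024  0.009 -1.   ] pitch in tool deg -1.4 z at tcp axis -29.9 n_world [ 0.068 -0.021  0.997] tilt 4.1 inl 16382 19121 tool x range [-38.2  51.7]
```

Emit:
carry_out(steps=[-0.0025,-0.002,0.004,0,50,-0.001,-0.001,0.004,0,50,0,0,0.004,0,50,0,0,0.004,0,50])

```text
time_s: 8.65
ee_pos: [605.3, -231.0, 136.3]
orientation: [-0.053, 0.998, 0.016, -0.021]
contact_force: [-2.7, 1.1, 1.6]
width: 0.707
```

```bash
python3 - <<'E'
from g import *
st(); to([606,-231,128],96); cork('wrist9')
E
```

```text
t 8.65 p [ 605.3 -231.   136.3] rot
 [[-0.994 -0.104 -0.044]
 [-0.106  0.994  0.03 ]
 [ 0.041  0.035 -0.999]] F [-2.7  1.1  1.6] T [0.18 0.29 0.02] w 0.707 q [-0.552  0.444  1.391  0.003  1.36  -2.229]
tool delta [-1.  -0.4  8.3] tooly 96.0 roll -0.000
cork top: n_tool [ 0.227 -0.    -0.974] pitch in tool deg 13.1 z at tcp axis -30.1 n_world [-0.182 -0.054  0.982] tilt 10.9 inl 16624 19008 tool x range [-31.2  53.5]
```

Emit:
carry_out(steps=[0,0,0.004,0,50,0,0,0.004,0,50,0,0,0.003,0,50])

```text
time_s: 8.95
ee_pos: [604.6, -230.8, 124.5]
orientation: [-0.052, 0.998, 0.016, -0.021]
contact_force: [-0.1, 1.5, 6.8]
width: 0.707
```

```bash
python3 - <<'E'
from g import *
st(); to([606,-231,126],96); cork('wrist10')
E
```

```text
t 8.95 p [ 604.6 -230.8  124.5] rot
 [[-0.994 -0.104 -0.044]
 [-0.105  0.994  0.03 ]
 [ 0.041  0.035 -0.999]] F [-0.1  1.5  6.8] T [ 0.26 -0.21  0.  ] w 0.707 q [-0.552  0.453  1.403  0.003  1.339 -2.228]
tool delta [-1.3 -0.3 -1.6] tooly 96.0 roll -0.001
cork top: n_tool [ 0.459  0.003 -0.889] pitch in tool deg 27.3 z at tcp axis -30.9 n_world [-0.417 -0.072  0.906] tilt 25.0 inl 15773 18894 tool x range [-24.9  52.4]
```

Emit:
carry_out(steps=[0,0,0,0,50,-0.0018,0,0.0036,0,50,-0.0018,0,0.0036,0,50,-0.0018,0,0.0036,0,50], squeeze=40)

```text
time_s: 9.33
ee_pos: [609.2, -230.3, 115.4]
orientation: [-0.052, 0.998, 0.016, -0.022]
contact_force: [-18.3, 5.8, 33.4]
width: 0.704
```

```bash
cat >> g.py <<'E'
def along(c,n,ref=None):
    s=state();n=np.array(n)/np.linalg.norm(n);d=s['ee_pos']-np.array(c)
    print('TCP rel: along',round(d@n,2),'perp',np.round(d-(d@n)*n,1),'F along',round(np.dot(s['contact_force'],n),1))
E
python3 - <<'E'
from g import *
st(); along([604.6,-230.8,124.5],[-.42,-.044,.906]); cork('wrist11')
E
```

```text
t 9.3333 p [ 609.2 -230.3  115.4] rot
 [[-0.994 -0.103 -0.046]
 [-0.105  0.994  0.029]
 [ 0.042  0.033 -0.999]] F [-18.3   5.8  33.4] T [ 0.43  3.27 -0.23] w 0.704 q [-5.470e-01  4.720e-01  1.395e+00  1.000e-03  1.328e+00 -2.222e+00]
TCP rel: along -10.15 perp [0.3 0.  0.1] F along 37.7
cork top: n_tool [ 0.46   0.006 -0.888] pitch in tool deg 27.4 z at tcp axis -30.6 n_world [-0.416 -0.067  0.907] tilt 24.9 inl 15853 18920 tool x range [-25.1  52. ]
```

Emit:
carry_out(steps=[0.0018,0,-0.0036,0,50,0.005,0,-0.009,0,50,0.008,0,-0.016,0,50,0.003,0,-0.018,0,50,0,0,-0.018,0,50,0,0,-0.018,0,50,0,0,0,0,50])

```text
time_s: 9.97
ee_pos: [593.6, -233.8, 199.1]
orientation: [-0.052, 0.998, 0.017, -0.023]
contact_force: [1.1, -0.3, -0.6]
width: 0.704
```

```bash
python3 - <<'E'
from g import *
st(); cork('wrist12'); grab('side','side12')
im=cv2.imread('pics/side12.png')[150:300,250:390]; cv2.imwrite('pics/side12c.png',cv2.resize(im,None,fx=4,fy=4,interpolation=cv2.INTER_CUBIC))
im=cv2.imread('pics/side0.png')[150:300,250:390]; cv2.imwrite('pics/side0c.png',cv2.resize(im,None,fx=4,fy=4,interpolation=cv2.INTER_CUBIC))
to([597,198,185],96)
E
```

```text
t 9.9667 p [ 593.6 -233.8  199.1] rot
 [[-0.993 -0.104 -0.047]
 [-0.105  0.994  0.032]
 [ 0.044  0.036 -0.998]] F [ 1.1 -0.3 -0.6] T [ 0.03 -0.09  0.04] w 0.704 q [-5.650e-01  3.720e-01  1.358e+00  1.000e-03  1.468e+00 -2.241e+00]
cork top: n_tool [ 0.459  0.007 -0.888] pitch in tool deg 27.3 z at tcp axis -32.5 n_world [-0.413 -0.07   0.908] tilt 24.8 inl 15617 18822 tool x range [-25.6  51.6]
tool delta [-50.9 427.2  24.7] tooly 95.9 roll -0.001
```

View pics/side12c.png

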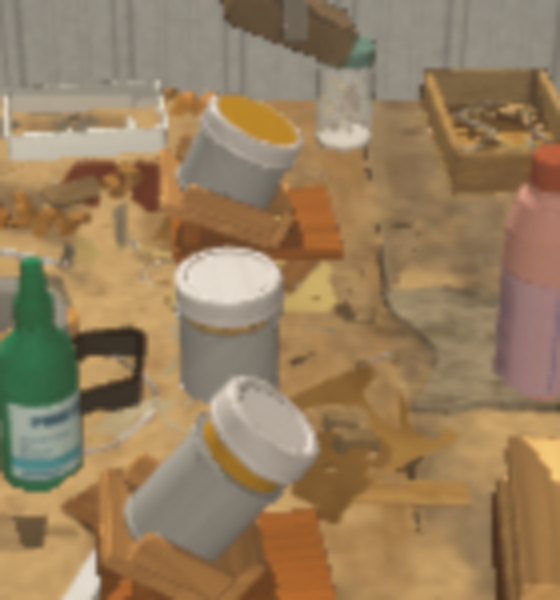

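View pics/side0c.png

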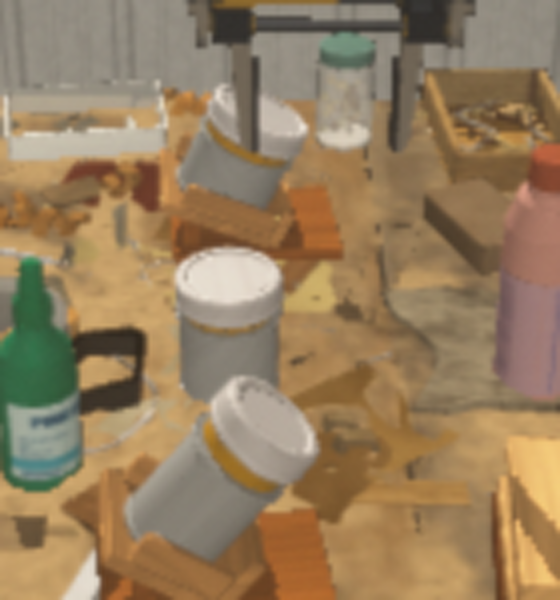

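Emit:
carry_out(steps=[-0.004,0.025,-0.002,0,50,-0.004,0.036,-0.002,0,50,-0.004,0.036,-0.002,0,50,-0.004,0.036,-0.002,0,50,-0.004,0.036,-0.002,0,50,-0.004,0.036,-0.002,0,50,-0.004,0.036,-0.002,0,50,-0.004,0.036,-0.002,0,50,-0.004,0.036,-0.002,0,50,-0.004,0.036,-0.002,0,50,-0.004,0.03,-0.002,0,50,0,0.015,0,0,50])

```text
time_s: 11.07
ee_pos: [586.0, 178.2, 206.8]
orientation: [-0.047, 0.998, 0.023, -0.041]
contact_force: [0.5, 0.0, -0.3]
width: 0.705
```

```bash
python3 - <<'E'
from g import *
st(); to([597,197.5,165],96); cork('wrist13')
E
```

```text
t 11.0667 p [586.  178.2 206.8] rot
 [[-0.992 -0.093 -0.084]
 [-0.096  0.994  0.043]
 [ 0.08   0.051 -0.996]] F [ 0.5  0.  -0.3] T [ 0.1  -0.14  0.06] w 0.705 q [ 0.071  0.314  1.418  0.049  1.49  -1.6  ]
tool delta [-16.1  16.1  41.5] tooly 95.3 roll -0.012
cork top: n_tool [ 0.459  0.009 -0.888] pitch in tool deg 27.3 z at tcp axis -31.1 n_world [-0.38  -0.076  0.922] tilt 22.8 inl 15306 18396 tool x range [-25.8  51.4]
```

Emit:
carry_out(steps=[-0.006,0.008,0.012,0.027,50,-0.006,0.007,0.012,0.027,50,-0.004,0.003,0.01,0,50,0,0,0.005,0,50,0,0,0,0,50])

```text
time_s: 11.53
ee_pos: [592.3, 202.7, 157.3]
orientation: [-0.023, 0.998, 0.022, -0.047]
contact_force: [-0.1, 0.6, -1.2]
width: 0.704
```

```bash
python3 - <<'E'
from g import *
st(); to([596.3,198,150],92.2); cork('wrist14')
E
```

```text
t 11.5333 p [592.3 202.7 157.3] rot
 [[-0.994 -0.043 -0.096]
 [-0.047  0.998  0.042]
 [ 0.094  0.046 -0.995]] F [-0.1  0.6 -1.2] T [ 0.09 -0.13  0.  ] w 0.704 q [ 0.109  0.393  1.418  0.053  1.422 -1.518]
tool delta [-4.4 -5.2  6.7] tooly 92.5 roll 0.005
cork top: n_tool [ 0.458  0.005 -0.889] pitch in tool deg 27.3 z at tcp axis -30.4 n_world [-0.371 -0.054  0.927] tilt 22.0 inl 15794 18953 tool x range [-25.1  52.1]
```

Emit:
carry_out(steps=[-0.003,-0.004,0.003,0,50,-0.002,-0.002,0.003,0,50,0,0,0.003,0,50,0,0,0.003,0,50], squeeze=8)

```text
time_s: 11.92
ee_pos: [598.2, 194.4, 145.8]
orientation: [-0.022, 0.998, 0.022, -0.046]
contact_force: [-0.9, 0.1, -1.2]
width: 0.705
```

```bash
python3 - <<'E'
from g import *
st(); to([596.3,198,132.5],92.2); cork('wrist15')
E
```

```text
t 11.9167 p [598.2 194.4 145.8] rot
 [[-0.995 -0.041 -0.092]
 [-0.045  0.998  0.042]
 [ 0.091  0.046 -0.995]] F [-0.9  0.1 -1.2] T [ 0.05 -0.12  0.01] w 0.705 q [ 0.095  0.409  1.42   0.051  1.401 -1.53 ]
tool delta [ 0.5  3.1 13.6] tooly 92.4 roll 0.003
cork top: n_tool [ 0.458  0.005 -0.889] pitch in tool deg 27.3 z at tcp axis -31.3 n_world [-0.373 -0.053  0.926] tilt 22.1 inl 15775 18938 tool x range [-25.4  51.8]
```

Emit:
carry_out(steps=[0,0.002,0.004,0,50,0,0.001,0.004,0,50,0,0,0.003,0,50])

```text
time_s: 12.22
ee_pos: [597.5, 197.0, 135.5]
orientation: [-0.021, 0.999, 0.021, -0.045]
contact_force: [-1.3, -1.9, 1.9]
width: 0.708
```

```bash
python3 - <<'E'
from g import *
st(); to([596.3,198,132.5],92.2); cork('wrist16')
E
```

```text
t 12.2167 p [597.5 197.  135.5] rot
 [[-0.995 -0.041 -0.091]
 [-0.045  0.998  0.041]
 [ 0.089  0.044 -0.995]] F [-1.3 -1.9  1.9] T [-0.1   0.09 -0.01] w 0.708 q [ 0.1    0.417  1.43   0.05   1.381 -1.525]
tool delta [0.9 0.9 3.1] tooly 92.3 roll 0.002
cork top: n_tool [ 0.59   0.001 -0.807] pitch in tool deg 36.2 z at tcp axis -32.7 n_world [-0.514 -0.059  0.856] tilt 31.1 inl 14723 18397 tool x range [-21.8  49. ]
```

Emit:
carry_out(steps=[0.0005,0.0005,0.003,0,50,0,0,0.003,0,50])

```text
time_s: 12.43
ee_pos: [597.1, 197.8, 130.3]
orientation: [-0.022, 0.999, 0.021, -0.044]
contact_force: [-1.6, -1.5, 6.3]
width: 0.706
```

```bash
python3 - <<'E'
from g import *
st(); to([596.3,198,132.5],92.2); cork('wrist17')
E
```

```text
t 12.4333 p [597.1 197.8 130.3] rot
 [[-0.995 -0.041 -0.089]
 [-0.045  0.998  0.04 ]
 [ 0.087  0.044 -0.995]] F [-1.6 -1.5  6.3] T [0.06 0.15 0.1 ] w 0.706 q [ 0.102  0.42   1.437  0.05   1.369 -1.524]
tool delta [ 1.   0.3 -2.1] tooly 92.4 roll 0.003
cork top: n_tool [ 0.68  -0.003 -0.734] pitch in tool deg 42.8 z at tcp axis -34.0 n_world [-0.611 -0.063  0.789] tilt 37.9 inl 13641 17811 tool x range [-19.   46.1]
```

Emit:
carry_out(steps=[0,0,0,0,50,-0.0022,0,0.0024,0,50,-0.0022,0,0.0024,0,50,-0.0022,0,0.0024,0,50], squeeze=40)

```text
time_s: 12.82
ee_pos: [602.4, 198.6, 123.2]
orientation: [-0.022, 0.999, 0.021, -0.045]
contact_force: [-3.0, -1.5, 4.7]
width: 0.706
```

```bash
python3 - <<'E'
from g import *
st(); along([597.1,197.8,130.3],[-.611,-.063,.788]); cork('wrist18')
E
```

```text
t 12.8167 p [602.4 198.6 123.2] rot
 [[-0.995 -0.042 -0.091]
 [-0.046  0.998  0.04 ]
 [ 0.089  0.044 -0.995]] F [-3.  -1.5  4.7] T [-0.14  0.5   0.12] w 0.706 q [ 0.102  0.442  1.423  0.05   1.363 -1.525]
TCP rel: along -8.88 perp [-0.1  0.2 -0.1] F along 5.6
cork top: n_tool [ 0.678 -0.003 -0.735] pitch in tool deg 42.7 z at tcp axis -34.5 n_world [-0.609 -0.063  0.791] tilt 37.7 inl 13617 17799 tool x range [-18.7  46.5]
```

Sliding at about 7 N; continue.

Emit:
carry_out(steps=[-0.0022,0,0.0024,0,50,-0.0022,0,0.0024,0,50])

```text
time_s: 13.03
ee_pos: [604.8, 198.8, 120.1]
orientation: [-0.023, 0.998, 0.021, -0.048]
contact_force: [-21.7, -9.1, 28.9]
width: 0.707
```

```bash
python3 - <<'E'
from g import *
along([597.1,197.8,130.3],[-.611,-.063,.788])
E
```

```text
TCP rel: along -12.8 perp [-0.1  0.2 -0.1] F along 36.6
```

Emit:
carry_out(steps=[0.003,0,-0.003,0,50,0.008,0,-0.009,0,50,0.012,0,-0.013,0,50,0.008,0,-0.02,0,50,0,0,-0.02,0,50,0,0,-0.02,0,50,0,0,0,0,50])

```text
time_s: 13.62
ee_pos: [579.6, 196.3, 204.1]
orientation: [-0.023, 0.998, 0.023, -0.051]
contact_force: [0.1, 0.7, -0.8]
width: 0.704
```

```bash
python3 - <<'E'
from g import *
st(); cork('wrist19'); grab('side','side19')
im=cv2.imread('pics/side19.png')[150:300,250:390]; cv2.imwrite('pics/side19c.png',cv2.resize(im,None,fx=4,fy=4,interpolation=cv2.INTER_CUBIC))
to([641.5,-8,180],96)
E
```

```text
t 13.6167 p [579.6 196.3 204.1] rot
 [[-0.994 -0.043 -0.102]
 [-0.048  0.998  0.044]
 [ 0.1    0.048 -0.994]] F [ 0.1  0.7 -0.8] T [ 0.06 -0.16 -0.04] w 0.704 q [ 0.1    0.328  1.408  0.054  1.504 -1.523]
cork top: n_tool [ 0.682 -0.006 -0.731] pitch in tool deg 43.0 z at tcp axis -35.8 n_world [-0.6   -0.07   0.797] tilt 37.2 inl 13728 17842 tool x range [-19.6  45.3]
tool delta [ -56.  -207.4    3.9] tooly 92.5 roll -0.061
```

View pics/side19c.png

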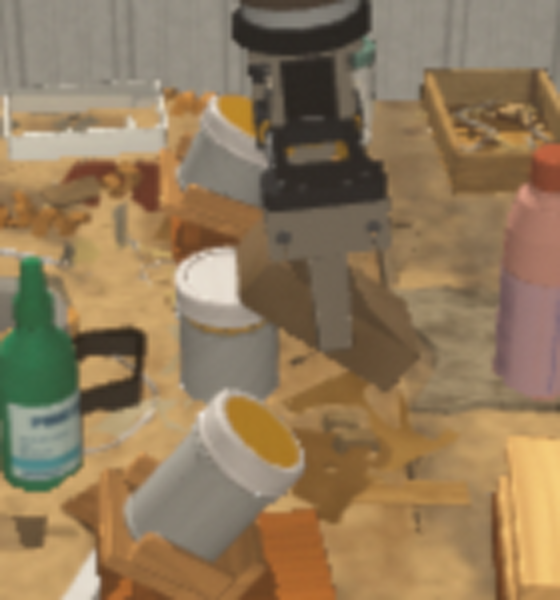

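```bash
python3 - <<'E'
from h import *
P=np.concatenate([load(t)[2][np.isfinite(load(t)[2][...,0])] for t in('scene0','side0')])
P=P[(P[:,2]<180)]
for x in range(660,380,-20):
    print(x,' '.join('%4d'%(np.max(q[:,2]) if len(q)>3 else -1) for y in range(280,-320,-20) for q in [P[(np.abs(P[:,0]-x)<10)&(np.abs(P[:,1]-y)<10)]]))
E
```

```text
660   15   17  105  129  128  126   59    7    7    8   11    7  101  104  103  102  104   11   12   12   10   14    7   80  139  145  145  138   74   10
640   14   15  133  154  156  153   99    8    9    8    9    9  102  104  104  103  103   91   11   13   11   12    8  121  144  145  146  142  132   10
620   16   14  142  153  151  146  143    9    9    9    9   11   91  104  105  103  103   11    9    8    8   11   10  134  135  133  134  130  128    8
600   16   11  137  138  135  133  131   14   11   13    9   11   10  100  104  104   95    9    8    9   10   10   12  127  128  124  122  123  122    6
580   14    7   18  123  118  119   19   17   12   12   12   19   11   13    9   10   11    8    7    9   10   10   11   48  116  115  112  114   20   17
560    6    8   15    7    9    9    8   12   11   12   29   25   10    9   12    9    7    7   11    9   10    8    9   21   20   20   19   19   18   18
540    7    7    9   11    9    9    8   10   11   11   28   24   10    9   10   11    8    9    8    6    9    9    8   19   19   18   19   14    8   10
520    9   10    9   1
[... 355 characters left out ...]
  15   18   18   21   20   21   22   20    8   10    9    8    7    9    8    8    8
460   77   79   77   76   78   78   77   75   11    8    8    7   19   18   19   18   17   17   24   21   23    9   10    9   26   35   36   36    9    8
440   78   78   77   78   78   78   77   75    9    9    9    9   20  161  176  160   14   17   21   19   20   10   33   35   38   38   37   36    7   50
420   79   78   77   77   77   78   78   78   17    8   11   12   90  179  179  179  160   14   17   18   17    8   37   38   37   38   37   38   49   51
400   78   76   77   77   79   76   77   75   24    8   11    9   19  179  179  179  166   18   18   15   16   11   36   37   37   38   37   36   37   49
```

Emit:
carry_out(steps=[0.01,-0.0165,0.01,0,50,0.01,-0.0165,0.015,0,50,0.01,-0.0165,0.02,0,50,0.01,-0.0165,0.02,0,50,0.003,0,0.02,0,50,0,0,0.02,0,50,0,0,0.01,0,50,0,0,0,0,50])

```text
time_s: 14.38
ee_pos: [513.6, 132.1, 66.5]
orientation: [-0.023, 0.997, 0.024, -0.063]
contact_force: [-0.9, -0.3, -1.1]
width: 0.707
```

```bash
python3 - <<'E'
from g import *
st(); to([525,130,40],92); cork('wrist20')
E
```

```text
t 14.3833 p [513.6 132.1  66.5] rot
 [[-0.991 -0.043 -0.127]
 [-0.049  0.998  0.045]
 [ 0.125  0.051 -0.991]] F [-0.9 -0.3 -1.1] T [ 0.07 -0.14  0.04] w 0.707 q [-0.005  0.294  1.74   0.047  1.235 -1.64 ]
tool delta [-14.5  -4.   24.7] tooly 92.5 roll 0.008
cork top: n_tool [ 0.679 -0.005 -0.734] pitch in tool deg 42.8 z at tcp axis -33.4 n_world [-0.58  -0.072  0.811] tilt 35.8 inl 13711 18346 tool x range [-18.7  46.4]
```

View pics/wrist20.png

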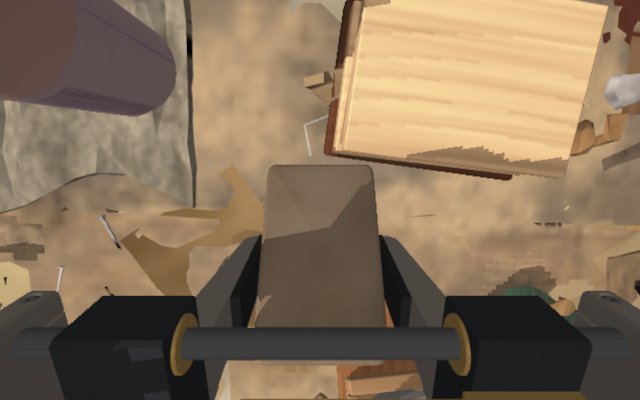

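Emit:
carry_out(steps=[-0.006,-0.001,0.006,0,50,-0.006,-0.001,0.006,0,50,-0.004,-0.001,0.006,0,50,0,0,0.006,0,50], squeeze=8)

```text
time_s: 14.77
ee_pos: [532.5, 131.6, 42.7]
orientation: [-0.024, 0.998, 0.024, -0.059]
contact_force: [0.4, -0.3, -0.3]
width: 0.709
```

```bash
python3 - <<'E'
from g import *
st(); to([525,130,6],92)
E
```

```text
t 14.7667 p [532.5 131.6  42.7] rot
 [[-0.992 -0.045 -0.118]
 [-0.05   0.998  0.045]
 [ 0.116  0.051 -0.992]] F [ 0.4 -0.3 -0.3] T [ 0.03 -0.14 -0.03] w 0.709 q [-0.005  0.364  1.704  0.048  1.193 -1.644]
tool delta [ 3.3 -3.2 37.2] tooly 92.6 roll 0.010
```

Emit:
carry_out(steps=[0,0,0.006,0,50,0,0,0.006,0,50,0,0,0.006,0,50,0,0,0.006,0,50])

```text
time_s: 15.1
ee_pos: [539.2, 133.2, 22.2]
orientation: [-0.024, 0.998, 0.024, -0.049]
contact_force: [3.8, 0.4, 5.4]
width: 0.709
```

```bash
python3 - <<'E'
from g import *
st(); to([525,130,6],92); cork('wrist21')
E
```

```text
t 15.1 p [539.2 133.2  22.2] rot
 [[-0.994 -0.045 -0.099]
 [-0.05   0.998  0.046]
 [ 0.097  0.051 -0.994]] F [3.8 0.4 5.4] T [-0.05 -0.55  0.11] w 0.709 q [-0.003  0.395  1.708  0.05   1.138 -1.645]
tool delta [12.7 -3.4 17.4] tooly 92.6 roll 0.011
cork top: n_tool [ 0.51  -0.004 -0.86 ] pitch in tool deg 30.7 z at tcp axis -34.6 n_world [-0.421 -0.069  0.905] tilt 25.2 inl 15190 19934 tool x range [-22.6  49.7]
```

Emit:
carry_out(steps=[0.002,0,0.006,0,50,0.002,0,0.006,0,50,0.002,0,0.005,0,50])

```text
time_s: 15.4
ee_pos: [537.2, 133.8, 8.6]
orientation: [-0.024, 0.998, 0.024, -0.043]
contact_force: [3.0, 0.5, 2.5]
width: 0.705
```

```bash
python3 - <<'E'
from g import *
st(); to([525,130,6],92); cork('wrist22')
E
```

```text
t 15.4 p [537.2 133.8   8.6] rot
 [[-0.995 -0.046 -0.087]
 [-0.05   0.998  0.046]
 [ 0.085  0.05  -0.995]] F [3.  0.5 2.5] T [ 0.02 -0.26 -0.01] w 0.705 q [-0.002  0.404  1.729  0.051  1.097 -1.647]
tool delta [12.1 -3.3  3.4] tooly 92.6 roll 0.011
cork top: n_tool [ 0.25   0.    -0.968] pitch in tool deg 14.5 z at tcp axis -34.9 n_world [-0.162 -0.057  0.985] tilt 9.9 inl 16238 21842 tool x range [-28.6  50.6]
```

Emit:
carry_out(steps=[0.001,0,0.005,0,50,0.001,0,0.005,0,50])

```text
time_s: 15.62
ee_pos: [535.0, 134.3, -0.2]
orientation: [-0.024, 0.999, 0.024, -0.042]
contact_force: [1.0, 1.0, 12.7]
width: 0.706
```

```bash
python3 - <<'E'
from g import *
st(); cork('wrist23')
E
```

```text
t 15.6167 p [ 5.350e+02  1.343e+02 -2.000e-01] rot
 [[-0.995 -0.046 -0.085]
 [-0.05   0.998  0.046]
 [ 0.083  0.05  -0.995]] F [ 1.   1.  12.7] T [-0.12 -0.08  0.04] w 0.706 q [-1.000e-03  4.120e-01  1.738e+00  5.200e-02  1.077e+00 -1.647e+00]
cork top: n_tool [ 0.205  0.    -0.979] pitch in tool deg 11.8 z at tcp axis -40.9 n_world [-0.121 -0.055  0.991] tilt 7.6 inl 16033 21594 tool x range [-23.9  51.9]
```

Emit:
carry_out(steps=[0,0,0,0,100,0,0,0,0,100,0,0,0,0,100,0,0,0,0,100,0,0,0,0,100])

```text
time_s: 16.08
ee_pos: [529.9, 134.7, -3.6]
orientation: [-0.024, 0.998, 0.025, -0.047]
contact_force: [0.4, 2.2, 3.1]
width: 0.997
```

```bash
python3 - <<'E'
from g import *
st(); cork('wrist24')
im,d,W,c=load('wrist24')
for p in [(320,190),(320,230),(320,270),(320,310),(300,290),(340,290)]: print(p,np.round(W[p[1],p[0]],1))
E
```

```text
t 16.0833 p [529.9 134.7  -3.6] rot
 [[-0.994 -0.046 -0.094]
 [-0.05   0.998  0.047]
 [ 0.092  0.051 -0.994]] F [0.4 2.2 3.1] T [ 0.32 -0.27  0.  ] w 0.997 q [-1.000e-03  4.150e-01  1.744e+00  5.300e-02  1.078e+00 -1.647e+00]
cork top: n_tool [ 0.232  0.042 -0.972] pitch in tool deg 13.4 z at tcp axis -43.3 n_world [-0.141 -0.016  0.99 ] tilt 8.1 inl 15049 21478 tool x range [-21.3  48.1]
(320, 190) [490.7 130.5  33.4]
(320, 230) [509.7 131.3  36.6]
(320, 270) [529.2 132.   39.2]
(320, 310) [549.2 132.8  41.8]
(300, 290) [539.8 122.6  39.7]
(340, 290) [538.7 142.2  41. ]
```

View pics/wrist24.png

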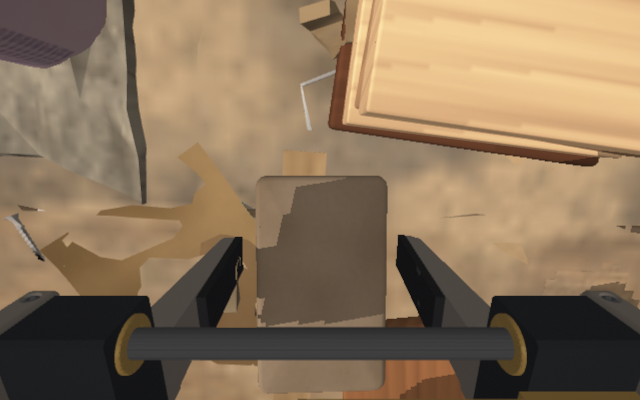

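Emit:
carry_out(steps=[0,0,-0.015,0,100,0,0,-0.02,0,100,0,0,-0.02,0,100,0,0,-0.01,0,100,0,0,0,0,100])

```text
time_s: 16.55
ee_pos: [532.5, 131.4, 60.3]
orientation: [-0.024, 0.998, 0.024, -0.051]
contact_force: [0.8, -0.0, -0.4]
width: 0.998
```

```bash
cat >> g.py <<'E'
def tl():
    s=state();q=s['joint_positions'];print('t',s['time_s'],'p',np.round(s['ee_pos'],1),'sum-pi %.4f q4 %.4f'%(q[1]+q[2]+q[4]-np.pi,q[3]),'q',np.round(q,3),'toolz',np.round(R.from_quat(s['orientation']).as_matrix()[:,2],3),'tau',np.round(s['tau'],1))
E
python3 - <<'E'
from g import *
tl()
E
```

```text
t 16.55 p [532.5 131.4  60.3] sum-pi 0.1044 q4 0.0485 q [-0.006  0.326  1.711  0.049  1.208 -1.645] toolz [-0.103  0.046 -0.994] tau [  0.1 -40.5 -27.3   0.1   0.8   0. ]
```

Emit:
carry_out(steps=[0,0,0,0.03,100,0,0,0,0.03,100,0,0,0,0.03,100,0,0,0,0.03,100])

```text
time_s: 16.88
ee_pos: [530.9, 131.1, 57.7]
orientation: [0.038, 0.998, 0.021, -0.054]
contact_force: [0.5, 0.4, 0.6]
width: 0.998
```

```bash
python3 - <<'E'
from g import *
tl()
E
```

```text
t 16.8833 p [530.9 131.1  57.7] sum-pi 0.1069 q4 0.0480 q [-0.007  0.329  1.714  0.048  1.205 -1.52 ] toolz [-0.106  0.046 -0.993] tau [  0.  -41.  -28.    0.1   0.5  -0.4]
```

```bash
python3 - <<'E'
from g import *
grab('wrist','wrist25')
im,d,W,c=load('wrist25')
m=np.isfinite(W[...,0])&(np.hypot(W[...,0]-530,W[...,1]-132)<75)&(W[...,2]>27)&(W[...,2]<52)
n,l,s,ce=cv2.connectedComponentsWithStats(m.astype(np.uint8)); i=1+np.argmax(s[1:,4]); Q=W[l==i]
print(cv2.minAreaRect(Q[:,:2].astype(np.float32)),np.percentile(Q[:,0],[0,100]),len(Q))
k=np.abs(Q[:,1]-132)<25
print(np.linalg.lstsq(np.c_[Q[k]-[530,132,0]][:, :2].__class__(np.c_[Q[k][:,0]-530,Q[k][:,1]-132,np.ones(k.sum())]) if 0 else np.c_[Q[k][:,0]-530,Q[k][:,1]-132,np.ones(k.sum())],Q[k][:,2],rcond=None)[0])
E
```

```text
((538.2752075195312, 133.46597290039062), (108.92374420166016, 65.07931518554688), 2.3141915798187256) [482.92050707 593.23843931] 14676
[1.42462304e-01 1.68174194e-02 3.90159243e+01]
```

View pics/wrist25.png

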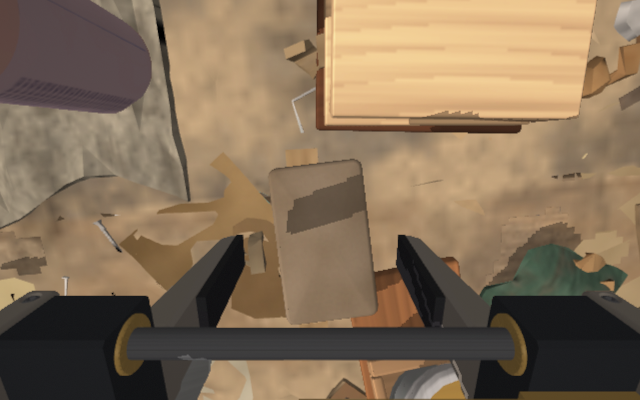

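```bash
python3 - <<'E'
from g import *
im,d,W,c=load('wrist25')
for p in [(255,235),(257,250),(258,265),(250,245),(262,245),(215,255),(300,50)]: print(p,np.round(W[p[1],p[0]],1))
to([538,133,30],92.3)
E
```

```text
(255, 235) [535.4  82.5  14.3]
(257, 250) [544.5  84.4  22.9]
(258, 265) [556.1  83.8  23.3]
(250, 245) [540.2  79.7  22.7]
(262, 245) [541.4  88.2  21.7]
(215, 255) [522.3  76.2  89.5]
(300, 50) [409.1 128.4  21.6]
tool delta [-10.2   1.4  26.5] tooly 85.4 roll -0.120
```

```bash
python3 - <<'E'
from g import *
to([518,133,25],92.3); to([517,133,7],92.3)
E
```

```text
tool delta [ 9.1 -0.4 33.6] tooly 85.4 roll -0.120
tool delta [ 8.1 -1.1 51.6] tooly 85.4 roll -0.120
```

Emit:
carry_out(steps=[0.004,0,0,-0.06,100,0.003,0,0.006,-0.06,100,0,0,0.012,0,100,0,0,0.008,0,100,0,0,0,0,100])

```text
time_s: 17.35
ee_pos: [517.8, 132.6, 26.5]
orientation: [-0.023, 0.998, 0.024, -0.056]
contact_force: [0.6, -0.8, 0.9]
width: 1.003
```

```bash
python3 - <<'E'
from g import *
tl();to([517,133,7],92.3)
E
```

```text
t 17.35 p [517.8 132.6  26.5] sum-pi 0.1129 q4 0.0493 q [-0.004  0.352  1.757  0.049  1.146 -1.644] toolz [-0.112  0.045 -0.993] tau [ -0.1 -41.3 -27.5   0.1   0.3  -0. ]
tool delta [-1.4 -0.6 19.4] tooly 92.5 roll 0.003
```

Emit:
carry_out(steps=[-0.001,-0.0005,0.01,0,100,0,0,0.007,0,100,0,0,0,0,50,0,0,0,0,50,0,0,0,0,50,0,0,0,0,50,0,0,0,0,50,0,0,0,0,50], squeeze=25)

```text
time_s: 18.02
ee_pos: [516.3, 133.0, 6.2]
orientation: [-0.022, 0.998, 0.024, -0.057]
contact_force: [-0.7, 0.4, -1.7]
width: 0.708
```

```bash
python3 - <<'E'
from g import *
st();tl()
E
```

```text
t 18.0167 p [516.3 133.    6.2] rot
 [[-0.993 -0.04  -0.114]
 [-0.046  0.998  0.045]
 [ 0.112  0.05  -0.992]] F [-0.7  0.4 -1.7] T [ 0.07 -0.09  0.01] w 0.708 q [-0.003  0.384  1.764  0.05   1.109 -1.642]
t 18.0167 p [516.3 133.    6.2] sum-pi 0.1153 q4 0.0503 q [-0.003  0.384  1.764  0.05   1.109 -1.642] toolz [-0.114  0.045 -0.992] tau [  0.  -41.3 -26.2   0.1   0.5   0. ]
```

Emit:
carry_out(steps=[0,0,-0.012,0,50,0,0,-0.025,0,50,0,0,-0.025,0,50,0,0,-0.025,0,50,0,0,-0.025,0,50,0,0,-0.02,0,50,0,0,0,0,50])

```text
time_s: 18.6
ee_pos: [531.2, 126.4, 147.1]
orientation: [-0.022, 0.998, 0.024, -0.057]
contact_force: [0.3, -0.5, -0.7]
width: 0.707
```

```bash
python3 - <<'E'
from g import *
tl();cork('wrist26');to([525,-90,130],92.3)
E
```

```text
t 18.6 p [531.2 126.4 147.1] sum-pi 0.1164 q4 0.0439 q [-0.015  0.225  1.648  0.044  1.384 -1.639] toolz [-0.115  0.045 -0.992] tau [  0.2 -37.5 -28.2   0.1   1.1   0. ]
cork top: n_tool [ 0.251  0.03  -0.968] pitch in tool deg 14.5 z at tcp axis -33.9 n_world [-0.137 -0.025  0.99 ] tilt 8.0 inl 12524 14612 tool x range [-29.4  32.8]
tool delta [  13.4 -216.5    6. ] tooly 92.3 roll 0.000
```

View pics/wrist26.png

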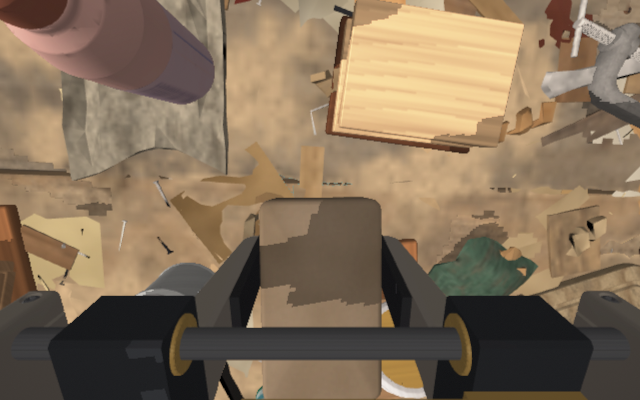

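Emit:
carry_out(steps=[0.0015,-0.018,0,0,50,0.0015,-0.026,0,0,50,0.0015,-0.026,0,0,50,0.0015,-0.026,0,0,50,0.0015,-0.026,0,0,50,0.0015,-0.026,0,0,50,0.0015,-0.026,0,0,50,0.0015,-0.02,0,0,50,0,-0.01,0,0,50,0,0,0,0,50])

```text
time_s: 19.48
ee_pos: [516.8, -82.2, 122.4]
orientation: [-0.024, 0.997, 0.027, -0.068]
contact_force: [-0.3, -0.1, -0.6]
width: 0.711
```

```bash
python3 - <<'E'
from g import *
tl();to([525,-90,40],92.3)
E
```

```text
t 19.4833 p [516.8 -82.2 122.4] sum-pi 0.1458 q4 -0.0044 q [-0.386  0.229  1.698 -0.004  1.36  -2.003] toolz [-0.136  0.051 -0.989] tau [ -0.8 -39.2 -30.2  -0.2   0.6  -0.2]
tool delta [-18.8 -12.8  80. ] tooly 92.5 roll 0.003
```

Emit:
carry_out(steps=[-0.006,-0.003,0.012,0,50,-0.006,-0.003,0.016,0,50,-0.006,-0.003,0.016,0,50,-0.004,-0.003,0.016,0,50,0,0,0.012,0,50,0,0,0.006,0,50,0,0,0,0,50])

```text
time_s: 20.07
ee_pos: [526.3, -81.5, 34.6]
orientation: [-0.025, 0.997, 0.03, -0.07]
contact_force: [0.3, -0.0, -1.0]
width: 0.709
```

```bash
python3 - <<'E'
from g import *
tl();to([525,-90,7],92.3)
E
```

```text
t 20.0667 p [526.3 -81.5  34.6] sum-pi 0.1527 q4 -0.0007 q [-3.800e-01  3.740e-01  1.712e+00 -1.000e-03  1.208e+00 -2.001e+00] toolz [-0.141  0.056 -0.988] tau [ -0.2 -42.2 -27.9  -0.    0.5   0. ]
tool delta [ -2.1 -10.2  27. ] tooly 92.6 roll 0.006
```

Emit:
carry_out(steps=[-0.01,-0.006,0,0,50,-0.01,-0.006,0.002,0,50,-0.004,-0.003,0.006,0,50,0,0,0.006,0,50,0,0,0.006,0,50])

```text
time_s: 20.48
ee_pos: [549.3, -91.8, 11.9]
orientation: [-0.026, 0.997, 0.03, -0.069]
contact_force: [0.4, 0.2, -1.2]
width: 0.714
```

```bash
python3 - <<'E'
from g import *
st();tl();to([550,-100,7],92.3);cork('wrist27')
E
```

```text
t 20.4833 p [549.3 -91.8  11.9] rot
 [[-0.989 -0.048 -0.139]
 [-0.057  0.997  0.055]
 [ 0.136  0.063 -0.989]] F [ 0.4  0.2 -1.2] T [ 0.12 -0.09  0.03] w 0.714 q [-3.820e-01  4.610e-01  1.647e+00 -1.000e-03  1.185e+00 -2.006e+00]
t 20.4833 p [549.3 -91.8  11.9] sum-pi 0.1503 q4 -0.0006 q [-3.820e-01  4.610e-01  1.647e+00 -1.000e-03  1.185e+00 -2.006e+00] toolz [-0.139  0.055 -0.989] tau [ -0.1 -45.3 -27.3  -0.    0.8   0. ]
tool delta [-0.9 -8.5  4.3] tooly 92.8 roll 0.008
cork top: n_tool [ 0.477  0.032 -0.879] pitch in tool deg 28.5 z at tcp axis -29.6 n_world [-0.348 -0.045  0.936] tilt 20.6 inl 1985 20858 tool x range [-19.8  64.5]
```

Emit:
carry_out(steps=[0,0,0.006,0,50,0,0,0.006,0,50,0.004,0,0.004,0,50,0.004,0,0.004,0,50])

```text
time_s: 20.87
ee_pos: [548.8, -90.6, 0.2]
orientation: [-0.026, 0.998, 0.028, -0.058]
contact_force: [6.0, 5.1, 14.2]
width: 0.708
```

```bash
python3 - <<'E'
from g import *
st();tl()
E
```

```text
t 20.8667 p [ 5.488e+02 -9.060e+01  2.000e-01] rot
 [[-0.992 -0.049 -0.117]
 [-0.056  0.997  0.054]
 [ 0.114  0.06  -0.992]] F [ 6.   5.1 14.2] T [ 0.74 -0.62 -0.04] w 0.708 q [-0.384  0.46   1.673  0.007  1.137 -2.011]
t 20.8667 p [ 5.488e+02 -9.060e+01  2.000e-01] sum-pi 0.1286 q4 0.0065 q [-0.384  0.46   1.673  0.007  1.137 -2.011] toolz [-0.117  0.054 -0.992] tau [ -3.3 -34.7 -19.1  -1.5   1.1   0.1]
```

Emit:
carry_out(steps=[0.005,0.002,0.003,0,50,0.005,0.002,0.003,0,50,0.005,0.002,0.003,0,50,0.005,0.002,0.003,0,50,0.005,0.002,0.003,0,50,0.005,0.002,0.003,0,50])

```text
time_s: 21.37
ee_pos: [538.8, -86.5, 1.1]
orientation: [-0.028, 0.999, 0.018, -0.032]
contact_force: [6.2, -1.9, 7.2]
width: 0.71
```

```bash
python3 - <<'E'
from g import *
st();tl()
E
```

```text
t 21.3667 p [538.8 -86.5   1.1] rot
 [[-0.996 -0.054 -0.065]
 [-0.056  0.998  0.035]
 [ 0.063  0.038 -0.997]] F [ 6.2 -1.9  7.2] T [-0.19 -1.11  0.05] w 0.71 q [-0.385  0.394  1.758  0.009  1.063 -2.016]
t 21.3667 p [538.8 -86.5   1.1] sum-pi 0.0734 q4 0.0087 q [-0.385  0.394  1.758  0.009  1.063 -2.016] toolz [-0.065  0.035 -0.997] tau [  0.  -34.6 -18.9  -0.2   2.5   0.1]
```

Emit:
carry_out(steps=[0.005,0.002,0.003,0,50,0.005,0.002,0.003,0,50,0.005,0.002,0.003,0,50,0.005,0.002,0.003,0,50,0.005,0.002,0.003,0,50,0.005,0.002,0.003,0,50,0.005,0.003,0.003,0,50])

```text
time_s: 21.95
ee_pos: [532.9, -84.3, 3.2]
orientation: [-0.027, 1.0, 0.004, 0.003]
contact_force: [4.4, -3.3, 6.4]
width: 0.705
```

```bash
python3 - <<'E'
from g import *
st();tl()
E
```

```text
t 21.95 p [532.9 -84.3   3.2] rot
 [[-0.999 -0.054  0.006]
 [-0.054  0.998  0.008]
 [-0.007  0.008 -1.   ]] F [ 4.4 -3.3  6.4] T [-0.32 -0.73 -0.04] w 0.705 q [-0.387  0.322  1.846  0.012  0.97  -2.019]
t 21.95 p [532.9 -84.3   3.2] sum-pi -0.0026 q4 0.0122 q [-0.387  0.322  1.846  0.012  0.97  -2.019] toolz [ 0.006  0.008 -1.   ] tau [  1.3 -32.5 -19.9   0.3   1.7  -0. ]
```

Emit:
carry_out(steps=[0.005,0.002,0.003,0,50,0.005,0.002,0.003,0,50,0.005,0.002,0.003,0,50,0.005,0.002,0.003,0,50,0.005,0.002,0.003,0,50])

```text
time_s: 22.37
ee_pos: [532.2, -84.2, 5.2]
orientation: [-0.025, 0.999, -0.006, 0.031]
contact_force: [4.9, -1.6, 9.8]
width: 0.704
```

```bash
python3 - <<'E'
from g import *
st();tl()
E
```

```text
t 22.3667 p [532.2 -84.2   5.2] rot
 [[-0.997 -0.05   0.062]
 [-0.05   0.999 -0.01 ]
 [-0.062 -0.014 -0.998]] F [ 4.9 -1.6  9.8] T [ 0.03 -0.84 -0.11] w 0.704 q [-0.39   0.276  1.903  0.018  0.901 -2.022]
t 22.3667 p [532.2 -84.2   5.2] sum-pi -0.0617 q4 0.0179 q [-0.39   0.276  1.903  0.018  0.901 -2.022] toolz [ 0.062 -0.01  -0.998] tau [  0.2 -30.1 -19.1  -0.4   1.5  -0.1]
```

Emit:
carry_out(steps=[0,0,0,0,100,0,0,0,0,100,0,0,0,0,100,0,0,0,0,100,0,0,0,0,100,0,0,-0.015,0,100,0,0,-0.02,0,100,0,0,-0.02,0,100,0,0,0,0,100])

```text
time_s: 23.12
ee_pos: [524.0, -81.6, 58.1]
orientation: [-0.025, 0.999, -0.004, 0.026]
contact_force: [1.1, 0.3, 0.8]
width: 1.001
```

```bash
cat >> g.py <<'E'
def corkbench(tag,xy,zr=(25,40),r=80):
    grab('wrist',tag); im,d,W,c=load(tag)
    m=np.isfinite(W[...,0])&(np.hypot(W[...,0]-xy[0],W[...,1]-xy[1])<r)&(W[...,2]>zr[0])&(W[...,2]<zr[1])
    n,l,s,ce=cv2.connectedComponentsWithStats(m.astype(np.uint8)); i=1+np.argmax(s[1:,4]); Q=W[l==i]
    print('rect',cv2.minAreaRect(Q[:,:2].astype(np.float32)),'z',np.percentile(Q[:,2],[2,50,98]).round(1),len(Q))
    co=np.linalg.lstsq(np.c_[Q[:,:2]-Q[:,:2].mean(0),np.ones(len(Q))],Q[:,2],rcond=None)[0];print('slopes',np.round(co,3))
E
python3 - <<'E'
from g import *
tl(); corkbench('wrist28',(545,-86))
E
```

```text
t 23.1167 p [524.  -81.6  58.1] sum-pi -0.0514 q4 0.0165 q [-0.392  0.173  1.899  0.016  1.018 -2.021] toolz [ 0.053 -0.007 -0.999] tau [  0.3 -33.6 -25.4  -0.    0.6   0. ]
rect ((554.3538818359375, -82.62777709960938), (109.8048324584961, 65.27449798583984), 3.7902815341949463) z [29.7 32.2 33.5] 11563
slopes [ 2.0000e-03 -0.0000e+00  3.2148e+01]
```

View pics/wrist28.png

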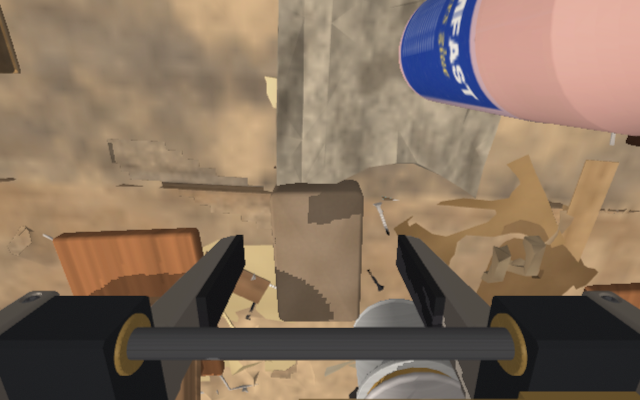

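```bash
python3 - <<'E'
from g import *
im,d,W,c=load('wrist28')
for p in [(255,285),(262,250),(240,310),(375,280),(380,215)]: print(p,np.round(W[p[1],p[0]],1))
to([554.4,-82.6,35],93.8);to([554.4,-82.6,4.5],93.8)
E
```

```text
(255, 285) [ 596.4 -135.1    4.9]
(262, 250) [ 562.7 -128.9    3.4]
(240, 310) [ 624.5 -149.4    3.8]
(375, 280) [585.6 -32.6   4.8]
(380, 215) [525.7 -35.3   4.6]
tool delta [-30.2  -2.8  22.8] tooly 92.9 roll -0.016
tool delta [-28.7  -2.5  53.2] tooly 92.9 roll -0.016
```

Emit:
carry_out(steps=[-0.012,-0.001,0,-0.008,100,-0.012,-0.001,0.002,-0.008,100,-0.005,0,0.012,0,100,0,0,0.01,0,100,0,0,0,0,100])

```text
time_s: 23.58
ee_pos: [550.2, -80.3, 25.8]
orientation: [-0.033, 0.999, -0.002, 0.021]
contact_force: [-0.3, 0.7, -0.7]
width: 0.998
```

```bash
python3 - <<'E'
from g import *
tl();to([554.4,-82.6,4.5],93.8)
E
```

```text
t 23.5833 p [550.2 -80.3  25.8] sum-pi -0.0408 q4 0.0154 q [-0.37   0.293  1.829  0.015  0.978 -2.016] toolz [ 0.043 -0.003 -0.999] tau [ -0.1 -39.5 -28.6   0.   -0.4   0. ]
tool delta [-3.1 -2.4 21.5] tooly 93.8 roll 0.000
```

Emit:
carry_out(steps=[-0.0025,-0.002,0.01,0,100,-0.0005,0,0.008,0,100,0,0,0.003,0,100,0,0,0,0,50,0,0,0,0,50,0,0,0,0,50,0,0,0,0,50,0,0,0,0,50,0,0,0,0,50], squeeze=25)

```text
time_s: 24.33
ee_pos: [549.6, -80.7, 0.3]
orientation: [-0.033, 0.999, -0.001, 0.017]
contact_force: [0.1, -0.8, -0.7]
width: 0.706
```

```bash
python3 - <<'E'
from g import *
st();tl();to([554.4,-82.6,4.5],93.8)
E
```

```text
t 24.3333 p [ 5.496e+02 -8.070e+01  3.000e-01] rot
 [[-0.997 -0.066  0.035]
 [-0.066  0.998 -0.   ]
 [-0.035 -0.002 -0.999]] F [ 0.1 -0.8 -0.7] T [ 0.13 -0.01 -0.02] w 0.706 q [-0.371  0.342  1.829  0.016  0.939 -2.017]
t 24.3333 p [ 5.496e+02 -8.070e+01  3.000e-01] sum-pi -0.0323 q4 0.0156 q [-0.371  0.342  1.829  0.016  0.939 -2.017] toolz [ 0.035 -0.    -0.999] tau [ -0.  -39.9 -26.4   0.   -0.1  -0. ]
tool delta [-4.8 -2.2 -4. ] tooly 93.8 roll 0.000
```

Emit:
carry_out(steps=[0,0,-0.012,0,50,0,0,-0.028,0,50,0,0,-0.03,0,50,0,0,-0.03,0,50,0,0,-0.028,0,50,0,0,-0.01,0,50,0,0,0,0,50])

```text
time_s: 24.92
ee_pos: [542.9, -79.9, 147.5]
orientation: [-0.033, 0.999, -0.0, 0.016]
contact_force: [0.3, 0.6, -2.0]
width: 0.705
```

```bash
python3 - <<'E'
from g import *
tl();cork('wrist29');to([636.7,-8.7,125],93.8)
E
```

```text
t 24.9167 p [542.9 -79.9 147.5] sum-pi -0.0302 q4 0.0136 q [-0.374  0.118  1.765  0.014  1.229 -2.016] toolz [ 0.033  0.001 -0.999] tau [  0.1 -36.6 -31.4   0.    0.3   0. ]
cork top: n_tool [-0.037 -0.002 -0.999] pitch in tool deg -2.1 z at tcp axis -33.5 n_world [ 0.005 -0.     1.   ] tilt 0.3 inl 15294 18170 tool x range [-35.   46.9]
tool delta [-97.7  64.8  24.7] tooly 93.8 roll 0.000
```

Emit:
carry_out(steps=[-0.012,0.008,0,0,50,-0.017,0.0115,0,0,50,-0.017,0.0115,0,0,50,-0.017,0.0115,0,0,50,-0.017,0.0115,0,0,50,-0.01,0.007,0,0,50,0,0,0,0,50])

```text
time_s: 25.55
ee_pos: [624.2, -9.1, 133.9]
orientation: [-0.032, 0.999, 0.003, 0.006]
contact_force: [-1.3, 0.7, -0.6]
width: 0.707
```

```bash
python3 - <<'E'
from g import *
tl();cork('wrist30');to([636.7,-8.7,108],93.8)
E
```

```text
t 25.55 p [624.2  -9.1 133.9] sum-pi -0.0102 q4 0.0089 q [-0.212  0.336  1.536  0.009  1.26  -1.849] toolz [ 0.012  0.006 -1.   ] tau [  0.4 -44.6 -32.1   0.1  -0.    0.2]
cork top: n_tool [-0.036 -0.002 -0.999] pitch in tool deg -2.1 z at tcp axis -33.2 n_world [ 0.026 -0.005  1.   ] tilt 1.5 inl 15336 18214 tool x range [-36.2  45.9]
tool delta [-13.5  -0.1  25.4] tooly 93.6 roll -0.003
```

Emit:
carry_out(steps=[-0.006,0,0.003,0,50,-0.005,0,0.006,0,50,-0.001,0,0.006,0,50,0,0,0.005,0,50,0,0,0,0,50], squeeze=12)

```text
time_s: 26.02
ee_pos: [632.0, -10.5, 106.9]
orientation: [-0.031, 1.0, 0.003, 0.001]
contact_force: [-0.1, -0.7, -1.6]
width: 0.706
```

```bash
python3 - <<'E'
from g import *
tl();to([636.7,-8.7,101],93.8)
E
```

```text
t 26.0167 p [632.  -10.5 106.9] sum-pi -0.0007 q4 0.0074 q [-0.211  0.391  1.522  0.007  1.229 -1.846] toolz [ 0.002  0.007 -1.   ] tau [  0.  -47.1 -31.9   0.   -0.1   0. ]
tool delta [-4.8  1.5  5.9] tooly 93.5 roll -0.005
```

Emit:
carry_out(steps=[-0.004,0.001,0.002,0,50,-0.001,0,0.002,0,50,0,0,0.003,0,50,0,0,0.002,0,50])

```text
time_s: 26.35
ee_pos: [636.9, -9.8, 98.3]
orientation: [-0.03, 1.0, 0.003, 0.001]
contact_force: [-4.2, -0.1, 5.4]
width: 0.707
```

```bash
python3 - <<'E'
from g import *
st();to([636.7,-8.7,99],93.8);cork('wrist31')
E
```

```text
t 26.35 p [636.9  -9.8  98.3] rot
 [[-0.998 -0.06   0.002]
 [-0.06   0.998  0.006]
 [-0.002  0.006 -1.   ]] F [-4.2 -0.1  5.4] T [ 0.1   0.6  -0.04] w 0.707 q [-0.208  0.412  1.511  0.007  1.218 -1.842]
tool delta [ 0.2  1.2 -0.7] tooly 93.4 roll -0.006
cork top: n_tool [-0.013 -0.001 -1.   ] pitch in tool deg -0.8 z at tcp axis -32.8 n_world [ 0.012 -0.006  1.   ] tilt 0.8 inl 15356 18183 tool x range [-34.2  47.5]
```

Flat on the lid. Press with firm grip.

Emit:
carry_out(steps=[0,0,0,0,50,0,0,0.0035,0,50,0,0,0.0035,0,50], squeeze=40)

```text
time_s: 26.65
ee_pos: [637.7, -9.9, 93.4]
orientation: [-0.03, 1.0, 0.003, 0.002]
contact_force: [-3.8, 0.8, 5.8]
width: 0.705
```

```bash
python3 - <<'E'
from g import *
st();cork('wrist32')
E
```

```text
t 26.65 p [637.7  -9.9  93.4] rot
 [[-0.998 -0.06   0.004]
 [-0.06   0.998  0.006]
 [-0.004  0.005 -1.   ]] F [-3.8  0.8  5.8] T [ 0.1   0.59 -0.04] w 0.705 q [-0.208  0.418  1.514  0.007  1.207 -1.842]
cork top: n_tool [-0.013  0.    -1.   ] pitch in tool deg -0.8 z at tcp axis -33.3 n_world [ 0.01  -0.004  1.   ] tilt 0.6 inl 15340 18187 tool x range [-34.2  47.4]
```

Emit:
carry_out(steps=[0,0,0.0035,0,50,0,0,0.0035,0,50])

```text
time_s: 26.87
ee_pos: [638.0, -9.9, 91.7]
orientation: [-0.031, 1.0, 0.002, 0.002]
contact_force: [-17.1, 2.2, 27.7]
width: 0.707
```

```bash
python3 - <<'E'
from g import *
st();cork('wrist33')
E
```

```text
t 26.8667 p [638.   -9.9  91.7] rot
 [[-0.998 -0.061  0.004]
 [-0.061  0.998  0.005]
 [-0.004  0.004 -1.   ]] F [-17.1   2.2  27.7] T [ 0.12  2.45 -0.09] w 0.707 q [-0.207  0.421  1.514  0.006  1.204 -1.842]
cork top: n_tool [-0.007  0.003 -1.   ] pitch in tool deg -0.4 z at tcp axis -32.8 n_world [ 0.003 -0.001  1.   ] tilt 0.2 inl 15409 18191 tool x range [-33.9  47.6]
```

Emit:
carry_out(steps=[0,0,-0.006,0,50,0,0,-0.025,0,50,0,0,-0.03,0,50,0,0,-0.025,0,50,0,0,-0.01,0,50,0,0,0,0,50], squeeze=25)

```text
time_s: 27.42
ee_pos: [637.2, -10.0, 189.3]
orientation: [-0.031, 1.0, 0.003, 0.002]
contact_force: [0.3, 0.7, -1.2]
width: 0.709
```

```bash
python3 - <<'E'
from g import *
tl(); grab('side','side34'); cork('wrist34')
im=cv2.imread('pics/side34.png')[150:300,250:390]; cv2.imwrite('pics/side34c.png',cv2.resize(im,None,fx=4,fy=4,interpolation=cv2.INTER_CUBIC))
s=state();p=s['ee_pos'];d=(np.array([415,208])-p[:2])/12000
for k in range(12):
    a=np.radians(93.4+6.8*k); print(round(-np.sin(a)*d[0]+np.cos(a)*d[1],4),round(np.cos(a)*d[0]+np.sin(a)*d[1],4))
E
```

```text
t 27.4167 p [637.2 -10.  189.3] sum-pi -0.0021 q4 0.0059 q [-0.208  0.328  1.433  0.006  1.379 -1.842] toolz [ 0.003  0.005 -1.   ] tau [  0.  -45.4 -32.3  -0.    0.4   0. ]
cork top: n_tool [-0.008  0.003 -1.   ] pitch in tool deg -0.5 z at tcp axis -34.5 n_world [ 0.009 -0.002  1.   ] tilt 0.5 inl 15347 18171 tool x range [-35.   46.6]
0.0173 0.0192
0.0149 0.0211
0.0123 0.0227
0.0095 0.024
0.0066 0.025
0.0036 0.0256
0.0005 0.0258
-0.0025 0.0257
-0.0056 0.0252
-0.0085 0.0244
-0.0113 0.0232
-0.014 0.0217
```

View pics/side34c.png

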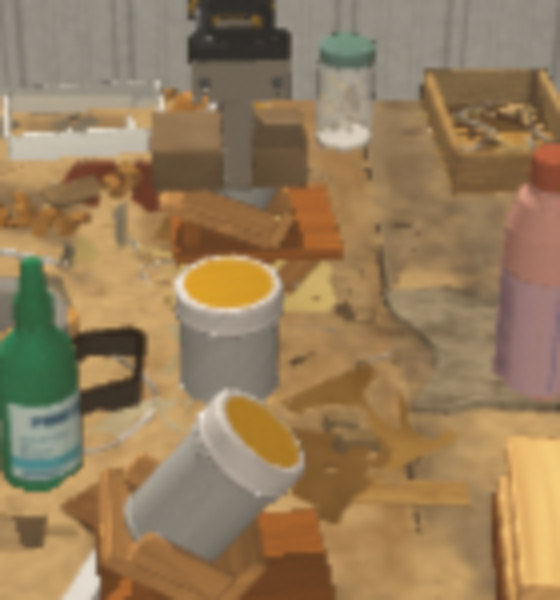

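Emit:
carry_out(steps=[0.017,0.019,-0.001,-0.119,50,0.015,0.021,-0.001,-0.119,50,0.012,0.0225,-0.001,-0.119,50,0.0095,0.024,-0.001,-0.119,50,0.0065,0.025,-0.001,-0.119,50,0.0035,0.0255,-0.001,-0.119,50,0.0005,0.0255,-0.001,-0.119,50,-0.0025,0.0255,-0.001,-0.119,50,-0.0055,0.025,-0.001,-0.119,50,-0.0085,0.0245,-0.001,-0.119,50,-0.011,0.02,-0.001,-0.1,50,-0.008,0.01,-0.001,-0.06,50])

```text
time_s: 28.52
ee_pos: [400.6, 196.8, 173.0]
orientation: [-0.671, 0.741, 0.018, -0.014]
contact_force: [0.6, -0.5, -0.9]
width: 0.702
```

```bash
python3 - <<'E'
from g import *
tl();st();to([411,215.5,130],-5.1);cork('wrist35')
E
```

```text
t 28.5167 p [400.6 196.8 173. ] sum-pi 0.0432 q4 0.0146 q [ 0.174 -0.121  1.952  0.015  1.355 -2.871] toolz [-0.045  0.007 -0.999] tau [ -1.3 -26.8 -32.   -0.    0.2   0.2]
t 28.5167 p [400.6 196.8 173. ] rot
 [[-0.1   -0.994 -0.045]
 [-0.995  0.1    0.007]
 [-0.002  0.045 -0.999]] F [ 0.6 -0.5 -0.9] T [ 0.18 -0.02 -0.02] w 0.702 q [ 0.174 -0.121  1.952  0.015  1.355 -2.871]
tool delta [-19.6 -10.4  42.6] tooly 174.3 roll -0.011
cork top: n_tool [-0.01   0.003 -1.   ] pitch in tool deg -0.6 z at tcp axis -33.4 n_world [0.045 0.003 0.999] tilt 2.6 inl 15104 17764 tool x range [-31.2  50.2]
```

View pics/wrist35.png

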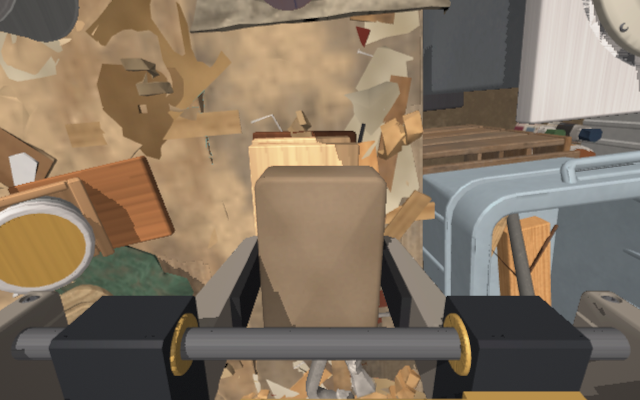

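```bash
python3 - <<'E'
from g import *
for t in ('wrist25','wrist26','wrist24','wrist22','scene0','side0','scene8','side34'):
    try: im,d,W,c=load(t)
    except Exception as e: continue
    m=np.isfinite(W[...,0])&(np.hypot(W[...,0]-411,W[...,1]-215)<100)&(W[...,2]>68)&(W[...,2]<82)
    n,l,s,ce=cv2.connectedComponentsWithStats(m.astype(np.uint8)); i=1+np.argmax(s[1:,4]); Q=W[l==i]
    print(t,cv2.minAreaRect(Q[:,:2].astype(np.float32)),np.median(Q[:,2]).round(1),len(Q))
to([410.5,210.8,110],-5.1);to([410.5,210.8,76],-5.1)
E
```

```text
wrist25 ((432.91436767578125, 213.17430114746094), (137.10888671875, 59.49403762817383), 85.10899353027344) 73.0 30157
wrist26 ((413.50738525390625, 214.59820556640625), (136.56256103515625, 98.24219512939453), 85.11248779296875) 73.1 21175
wrist24 ((437.7969665527344, 197.19891357421875), (106.79242706298828, 47.17277908325195), 85.20260620117188) 73.0 35662
wrist22 ((438.6538391113281, 202.01412963867188), (116.38776397705078, 46.923980712890625), 85.49757385253906) 73.0 31878
scene0 ((412.24395751953125, 214.2962188720703), (140.84466552734375, 99.45641326904297), 84.92668914794922) 73.5 1349
side0 ((411.5076904296875, 214.68698120117188), (138.38540649414062, 98.52777099609375), 85.46426391601562) 74.6 1580
scene8 ((412.1692199707031, 214.44046020507812), (141.2815704345703, 99.70074462890625), 85.31715393066406) 73.6 1349
side34 ((411.4979553222656, 214.16639709472656), (140.17433166503906, 98.17424774169922), 85.14743041992188) 74.5 1569
tool delta [-13.8 -12.8  62.3] tooly 174.4 roll -0.008
tool delta [-13.7 -14.4  96.2] tooly 174.4 roll -0.008
```

Emit:
carry_out(steps=[-0.006,-0.007,0.012,-0.004,50,-0.004,-0.005,0.018,0,50,-0.002,-0.002,0.018,0,50,0,0,0.012,0,50,0,0,0,0,50])

```text
time_s: 28.98
ee_pos: [408.1, 208.7, 102.9]
orientation: [-0.672, 0.74, 0.02, -0.018]
contact_force: [-0.1, -0.8, -0.7]
width: 0.704
```

```bash
python3 - <<'E'
from g import *
tl();to([412.5,209.8,85],-5.0);cork('wrist36')
E
```

```text
t 28.9833 p [408.1 208.7 102.9] sum-pi 0.0524 q4 0.0163 q [ 0.197  0.005  1.979  0.016  1.21  -2.856] toolz [-0.054  0.005 -0.999] tau [  0.  -30.7 -31.    0.   -0.2  -0. ]
tool delta [-1.6 -5.3 17.6] tooly 174.5 roll -0.008
cork top: n_tool [-0.009  0.001 -1.   ] pitch in tool deg -0.5 z at tcp axis -32.2 n_world [0.053 0.004 0.999] tilt 3.1 inl 15258 18080 tool x range [-32.1  49.3]
```

Emit:
carry_out(steps=[-0.001,-0.006,0.006,-0.004,50,0,-0.004,0.006,0,50,0,-0.001,0.006,0,50,0,0,0.004,0,50])

```text
time_s: 29.37
ee_pos: [420.0, 207.9, 80.7]
orientation: [-0.673, 0.739, 0.019, -0.018]
contact_force: [-1.2, 0.2, -1.1]
width: 0.705
```

```bash
python3 - <<'E'
from g import *
tl();st();to([412.5,209.8,73],-5.0)
E
```

```text
t 29.3667 p [420.  207.9  80.7] sum-pi 0.0507 q4 0.0160 q [ 0.19   0.064  1.968  0.016  1.16  -2.863] toolz [-0.052  0.005 -0.999] tau [ -0.1 -31.8 -29.2  -0.    0.2  -0. ]
t 29.3667 p [420.  207.9  80.7] rot
 [[-0.094 -0.994 -0.052]
 [-0.996  0.094  0.005]
 [ 0.     0.053 -0.999]] F [-1.2  0.2 -1.1] T [ 0.16 -0.    0.01] w 0.705 q [ 0.19   0.064  1.968  0.016  1.16  -2.863]
tool delta [-1.2  7.2  8.1] tooly 174.6 roll -0.007
```

Emit:
carry_out(steps=[0,0,0.003,0,50,0,0,0.003,0,50,0,0.002,0.003,0,50,0,0.003,0.002,0,50])

```text
time_s: 29.7
ee_pos: [419.1, 207.9, 73.2]
orientation: [-0.672, 0.74, 0.016, -0.014]
contact_force: [2.6, -0.1, 2.9]
width: 0.705
```

```bash
python3 - <<'E'
from g import *
tl();st();to([412.5,209.8,73],-5.0);cork('wrist37')
E
```

```text
t 29.7 p [419.1 207.9  73.2] sum-pi 0.0415 q4 0.0137 q [ 0.192  0.067  1.982  0.014  1.135 -2.86 ] toolz [-0.043  0.004 -0.999] tau [  0.6 -28.6 -26.    0.1   1.1  -0.1]
t 29.7 p [419.1 207.9  73.2] rot
 [[-0.095 -0.995 -0.043]
 [-0.995  0.095  0.004]
 [-0.     0.043 -0.999]] F [ 2.6 -0.1  2.9] T [ 0.15 -0.61 -0.09] w 0.705 q [ 0.192  0.067  1.982  0.014  1.135 -2.86 ]
tool delta [-1.3  6.7  0.5] tooly 174.5 roll -0.008
cork top: n_tool [-0.001  0.003 -1.   ] pitch in tool deg -0.0 z at tcp axis -33.1 n_world [ 0.04  -0.003  0.999] tilt 2.3 inl 15309 20634 tool x range [-32.   49.5]
```

Emit:
carry_out(steps=[-0.0003,0.0035,0.002,0,50,-0.0003,0.0035,0.002,0,50,-0.0003,0.0035,0.002,0,50,-0.0003,0.0035,0.002,0,50])

```text
time_s: 30.08
ee_pos: [414.8, 210.8, 72.4]
orientation: [-0.672, 0.74, 0.008, -0.005]
contact_force: [3.6, -3.1, 5.9]
width: 0.704
```

```bash
python3 - <<'E'
from g import *
tl();st();to([412.5,209.8,73],-5.0)
E
```

```text
t 30.0833 p [414.8 210.8  72.4] sum-pi 0.0162 q4 0.0097 q [ 0.203  0.041  2.01   0.01   1.107 -2.847] toolz [-0.018  0.005 -1.   ] tau [  1.7 -25.9 -23.7   0.9   1.4  -0.1]
t 30.0833 p [414.8 210.8  72.4] rot
 [[-0.096 -0.995 -0.018]
 [-0.995  0.096  0.005]
 [-0.003  0.018 -1.   ]] F [ 3.6 -3.1  5.9] T [-0.32 -0.96 -0.06] w 0.704 q [ 0.203  0.041  2.01   0.01   1.107 -2.847]
tool delta [ 1.2  2.2 -0.6] tooly 174.5 roll -0.009
```

Emit:
carry_out(steps=[0.001,0.003,0.0015,0,50,0.0005,0.002,0.001,0,50])

```text
time_s: 30.25
ee_pos: [412.4, 210.5, 72.1]
orientation: [-0.673, 0.74, 0.006, -0.001]
contact_force: [2.5, -0.5, 3.7]
width: 0.704
```

```bash
python3 - <<'E'
from g import *
tl();st();to([412.5,209.8,73],-5.0);cork('wrist38')
im,d,W,c=load('wrist38')
m=np.isfinite(W[...,0])&(np.hypot(W[...,0]-413,W[...,1]-214)<75)&(W[...,2]>98)&(W[...,2]<112)
n,l,s,ce=cv2.connectedComponentsWithStats(m.astype(np.uint8)); i=1+np.argmax(s[1:,4]); Q=W[l==i];print(cv2.minAreaRect(Q[:,:2].astype(np.float32)),np.percentile(Q[:,2],[5,50,95]))
E
```

```text
t 30.25 p [412.4 210.5  72.1] sum-pi 0.0078 q4 0.0094 q [ 0.204  0.028  2.023  0.009  1.098 -2.847] toolz [-0.009  0.007 -1.   ] tau [  0.6 -26.8 -25.1   0.3   1.    0. ]
t 30.25 p [412.4 210.5  72.1] rot
 [[-0.095 -0.995 -0.009]
 [-0.995  0.095  0.007]
 [-0.006  0.01  -1.   ]] F [ 2.5 -0.5  3.7] T [-0.01 -0.57  0.03] w 0.704 q [ 0.204  0.028  2.023  0.009  1.098 -2.847]
tool delta [ 0.7 -0.1 -0.9] tooly 174.5 roll -0.008
cork top: n_tool [-0.005  0.003 -1.   ] pitch in tool deg -0.3 z at tcp axis -33.1 n_world [ 0.007 -0.002  1.   ] tilt 0.4 inl 15248 20977 tool x range [-32.   49.4]
((413.4451599121094, 202.68771362304688), (87.03286743164062, 94.07775115966797), 84.59918975830078) [103.69604317 105.11461517 106.27651718]
```

View pics/wrist38.png

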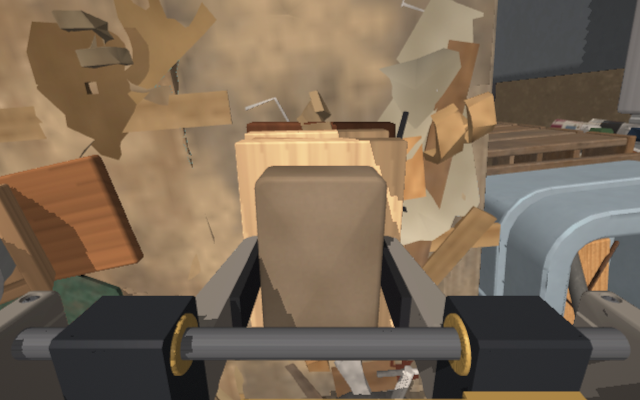

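Emit:
carry_out(steps=[0,0,0,0,100,0,0,0,0,100,0,0,0,0,100,0,0,0,0,100,0,0,0,0,100,0,0,0,0,100,0,0,-0.008,0,100,0,0,-0.015,0,100,0,0,-0.025,0,100,0,0,-0.03,0,100,0,0,-0.03,0,100,0,0,0,0,100])

```text
time_s: 31.3
ee_pos: [404.9, 208.9, 179.8]
orientation: [-0.673, 0.74, 0.012, -0.011]
contact_force: [-0.3, -0.0, 1.0]
width: 1.003
```

```bash
python3 - <<'E'
from g import *
tl();corkbench('wrist39',(413,214),(97,112))
grab('side','side39');grab('scene','scene39')
for t in('side39','scene39'):
    im,d,W,c=load(t)
    m=np.isfinite(W[...,0])&(np.hypot(W[...,0]-413,W[...,1]-214)<75)&(W[...,2]>99)&(W[...,2]<112)
    Q=W[m]; print(t,len(Q), cv2.minAreaRect(Q[:,:2].astype(np.float32)) if len(Q)>5 else '')
E
```

```text
t 31.3 p [404.9 208.9 179.8] sum-pi 0.0311 q4 0.0105 q [ 0.202 -0.112  1.929  0.01   1.356 -2.846] toolz [-0.032  0.004 -0.999] tau [  0.2 -25.3 -28.6  -0.    0.9   0. ]
rect ((413.9603271484375, 214.34910583496094), (110.0589599609375, 65.1662826538086), 84.54352569580078) z [103.  105.  106.3] 9023
slopes [-1.00000e-03  4.00000e-03  1.04905e+02]
side39 858 ((412.4748229980469, 215.0593719482422), (112.3782958984375, 65.01728057861328), 84.3235092163086)
scene39 752 ((413.3687438964844, 213.43971252441406), (113.45281982421875, 67.12989807128906), 84.28401184082031)
```

View pics/wrist39.png

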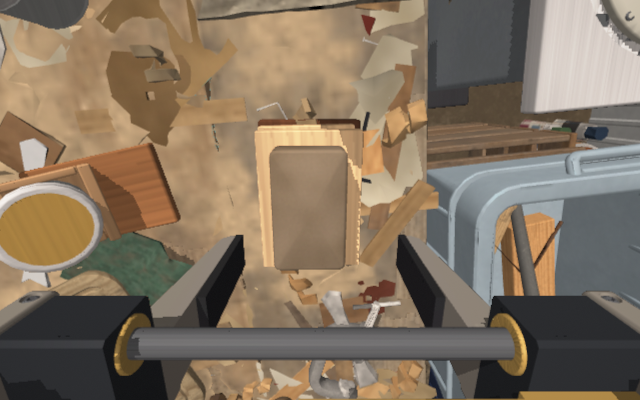

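View pics/side39.png

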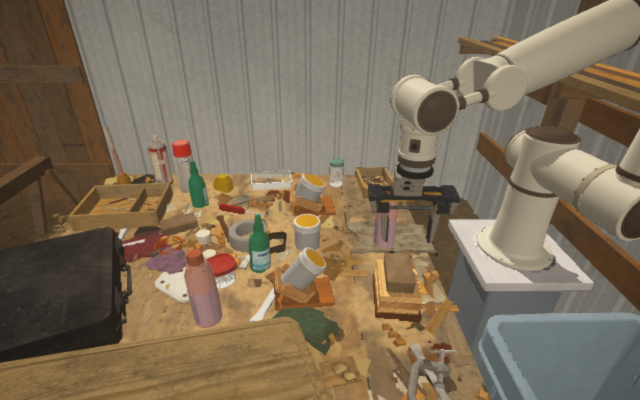

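```bash
python3 - <<'E'
from g import *
for t in('side0','side39','scene0','scene39'):
    im,d,W,c=load(t); o=[]
    for xy,z in (((405,-20),(150,215)),((533,-405),(95,120)),((770,85),(120,185)),((641,-9),(80,120)),((612,198),(110,160)),((615,-230),(95,150))):
        m=np.isfinite(W[...,0])&(np.hypot(W[...,0]-xy[0],W[...,1]-xy[1])<50)&(W[...,2]>z[0])&(W[...,2]<z[1])
        o.append((np.round(np.median(W[m],0),1).tolist(),int(m.sum())) if m.sum()>5 else None)
    print(t,o)
tl(); print(state()['contact_force'])
E
```

```text
side0 [([413.1, 11.8, 175.2], 391), ([531.4, -394.9, 109.7], 111), ([769.6, 99.0, 146.4], 195), ([640.4, 4.3, 99.9], 458), ([624.0, 215.6, 129.6], 650), ([615.3, -204.9, 117.3], 304)]
side39 [([396.7, 17.9, 169.6], 58), ([530.9, -394.6, 109.4], 111), ([768.2, 97.7, 146.3], 198), ([640.2, 2.0, 94.0], 414), ([629.9, 216.4, 125.8], 498), ([625.7, -208.7, 115.4], 323)]
scene0 [([398.3, -13.9, 175.7], 528), ([528.5, -408.8, 108.3], 432), ([766.9, 79.5, 135.1], 47), ([636.5, -13.5, 99.0], 579), ([609.5, 199.1, 130.4], 388), ([616.3, -232.1, 123.0], 983)]
scene39 [([399.4, -14.2, 175.6], 525), ([527.6, -408.7, 108.2], 435), ([764.2, 84.8, 147.9], 141), ([637.0, -13.3, 93.0], 530), ([623.6, 195.1, 125.4], 390), ([619.9, -232.0, 115.5], 938)]
t 31.45 p [401.1 208.1 173.3] sum-pi 0.0414 q4 0.0105 q [ 0.202 -0.107  1.937  0.01   1.352 -2.846] toolz [-0.043  0.002 -0.999] tau [ -0.  -28.4 -32.7  -0.    0.2   0. ]
[-0.97374405  0.22400651 -0.70416955]
```

```bash
python3 - <<'E'
from bench import finish_job
print(finish_job())
E
```

```text
the job is handed in; nothing more can be done
None
```

I pressed all three lids home with the cork block, then set the block down flat and centred on the pile. I handed the job in at about 31.5 s of the 64 s.

- **Lids:** The moves could not tilt the tool. I let the cork turn in the fingers until it lay flat on each lid, then pushed in line with the tin. Each lid slid at about 6 N until it reached a hard stop:

| Tin | Cork tilt from vertical | Travel after first full contact | Force along tin axis at stop |
|---|---|---|---|
| Wide | 25.0° | about 10 mm | 38 N |
| Tall | 37.9° | about 13 mm | 37 N |
| Upright | 0.2–0.8° | about 7 mm | 28 N |

  The side pictures taken afterwards show no brass band on any of the tins. The lid tops turned from white to gold once the lids were home.
- **Pad:** The block lies with its centre within about 1 mm of the pile's centre, under 1° out of line with the boards and level to about 0.3°. It was lowered onto the pile, about 73 mm up, with contact forces of about 4–8 N before I let go.
- **Bystanders:** The jar and both bottles stand where they were, to within camera accuracy. The side camera's view of the glue bottle was partly blocked by the gripper, so for that bottle I relied on the scene camera, which showed no change.

**What went wrong or disagreed**
- The fingertips sit about 8 mm behind the reported tool point, not 22 mm ahead of it as described. My first grasp closed above the cork without touching it, and I corrected for the offset from the images.
- The tool slowly drifted out of upright, by up to about 9°. I levelled it by dragging the cork lightly along the bench, and again for about 10 mm on the pile top just before the release.
- The cork was set down on the bench twice between presses to level and re-grip it. The first time, its far end came down on the tall tin's cradle foot and a finger may have brushed a small wood scrap; nothing visibly moved.

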